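# Load the former jig and set its span tape

### The job

Lift the lid off the wooden storage box by its knob and set it aside flat on the bench, then stand every plywood former from the box on edge in a slot of the jig, one to a slot. Hook the end of the red tape measure over the outer side of the jig's aluminium lip, draw the case back along the front of the jig against its spring, set it down upright on the bench behind the brass stop strip so that the spring holds its nose snug against the strip, and then lock it by pressing down the front end of the black rocker on its top; leave it hooked there, locked. Do not disturb the other things on the bench.

Things in the scene. Friction and masses are not known exactly. Their poses are not given: they have to be found in the camera images.
- jig: fixed plywood jig, 100 (x) by 216 (y) by 22 mm; origin under its centre. Slots run along its x, at y = -66, -22, 22, 66 mm. In front (-x) an aluminium lip, 8 mm thick, 20 mm high, sticks out at its left (+y) end and a brass stop strip 6 mm high, 8 mm wide at its right (-y) end, both from x = -50 to -146 mm; the bench between is bare: the tape's lane. Turned up to 0.12 rad
- slot_0 (a point): middle of the floor of jig slot 0, 6 mm above the bench; axes as the jig's. The slot is 10.5 mm wide (y), 80 mm long (x) and 16 mm deep, closed at both ends
- slot_1 (a point): middle of the floor of jig slot 1, 6 mm above the bench; axes as the jig's. The slot is 10.5 mm wide (y), 80 mm long (x) and 16 mm deep, closed at both ends
- slot_2 (a point): middle of the floor of jig slot 2, 6 mm above the bench; axes as the jig's. The slot is 10.5 mm wide (y), 80 mm long (x) and 16 mm deep, closed at both ends
- slot_3 (a point): middle of the floor of jig slot 3, 6 mm above the bench; axes as the jig's. The slot is 10.5 mm wide (y), 80 mm long (x) and 16 mm deep, closed at both ends
- jig_lip (a point): on the aluminium lip, middle of the tape's lane (118 mm in front of the jig's centre): top of its outer (+y, left) face, where the tape's hook must bear; 20 mm above the bench; axes as the jig's
- jig_stop (a point): at bench level on the outer (-y, right) face of the brass stop strip, middle of the tape's lane, where the tape's nose must bear; 220 mm from jig_lip along the jig's y; axes as the jig's
- box: fixed open wooden storage box, 90 (its x) by 194 (y) by 70 mm, walls and floor 5 mm; origin under its centre; its y axis lies roughly along the room's -x. Formers stand in it on edge, length along its x, in four comb slots 11 mm wide and 14 mm deep at its y = -60, -20, 20, 60 mm; some may be empty
- lid: loose wooden lid, 94 by 198 mm (its x, y), 0.22 kg; origin at the centre of its underside. A 5 mm deep plug (70 by 174 mm) sits in the box's mouth, the 8 mm board above it; round knob in the middle, 29 mm across from 28 to 40 mm above the origin (top 44), on a neck 20 mm across. Lid on the box: origin 65 mm above the bench
- former_0: loose plywood former (flat plate with rounded top corners), 70 mm long (its x), 8 mm thick (y), 60 mm high (z), about 35 g; origin in the middle of its lower edge. It stands on edge in the box, origin 5 mm above the bench. May be absent
- former_1: loose plywood former (flat plate with rounded top corners), 70 mm long (its x), 8 mm thick (y), 60 mm high (z), about 35 g; origin in the middle of its lower edge. It stands on edge in the box, origin 5 mm above the bench. May be absent
- former_2: loose plywood former (flat plate with rounded top corners), 70 mm long (its x), 8 mm thick (y), 60 mm high (z), about 35 g; origin in the middle of its lower edge. It stands on edge in the box, origin 5 mm above the bench. May be absent
- former_3: loose plywood former (flat plate with rounded top corners), 70 mm long (its x), 8 mm thick (y), 60 mm high (z), about 35 g; origin in the middle of its lower edge. It stands on edge in the box, origin 5 mm above the bench. May be absent
- tape: red tape measure standing upright on the bench, 0.4 kg: case 40 mm thick (its x), 70 mm long (from y = -70 mm to 0), 56 mm high; origin at the bottom of its nose, in the middle; the blade leaves the nose along +y, 22 mm above the base
- tape_hook (a point): middle of the inner face (towards the nose) of the steel hook at the blade's end: 20 mm in front of the nose with the blade in, 13 mm above the case's base. The hook is 22 mm wide, 3 mm thick and reaches from 23.5 down to 3 mm above the case's base; the blade's underside is at 22 mm
- tape_blade (a joint): how far the blade is drawn out, m: 0 = fully in; 0.20 with the hook on the lip and the nose against the stop strip; up to 0.30. A spring of about 2.4 N (in) to 3.2 N (at 0.2) draws it back in unless locked
- tape_rocker (a joint): rocker lock on top of the case, rad: 0 = rear end down, blade free (as at the start); about 0.2 = front end down, blade braked (a hard push reaches up to 0.28). It stays where it is left; a push down of about 4 to 10 N on one end tips it, the rear end frees the blade again
- rocker_front (a point): front end of the rocker's upper face (yellow bar), where to press to lock: about 69 mm above the case's base and 17 mm behind the nose when free, 6 mm lower when locked; the rocker is 20 mm wide
- rocker_rear (a point): rear end of the rocker's upper face, where to press to free the blade, 54 mm behind the nose
- parts_tin: bystander, to be left alone: green hinged tin, 71x109x28 mm, origin under its centre
- glue_bottle: bystander, to be left alone: cream wood-glue bottle with yellow nozzle, beside the box at the left, 62 mm across, 171 mm high, origin under its centre
- sanding_block: bystander, to be left alone: cork sanding block, the one near the tape, 60x105x33 mm, origin under its centre
- cotton_reel: bystander, to be left alone: wooden cotton reel, 35 mm across, 42 mm high, standing, origin under its centre

How it is judged:
On the way, in this order (a step that is already met when the one before it is completed fails the run):
1. the tape is hooked on the lip and drawn out to the stop strip, with its lock still off (z of tape_hook in the frame of jig_lip below -0.002 m and y of tape_hook in the frame of jig_lip between -0.004 and 0.008 m and x of tape_hook in the frame of jig_lip between -0.02 and 0.02 m and y of tape in the frame of jig_stop between -0.01 and 0.003 m and x of tape in the frame of jig_stop between -0.02 and 0.02 m and height (world z) of tape below 0.004 m and angle between tape's own z axis and vertical below 0.08 rad and value of joint tape_blade between 0.19 and 0.215 m and value of joint tape_rocker below 0.1 rad), for 0.2 s.
2. the tape is locked there (z of tape_hook in the frame of jig_lip below -0.002 m and y of tape_hook in the frame of jig_lip between -0.004 and 0.008 m and x of tape_hook in the frame of jig_lip between -0.02 and 0.02 m and y of tape in the frame of jig_stop between -0.01 and 0.003 m and x of tape in the frame of jig_stop between -0.02 and 0.02 m and height (world z) of tape below 0.004 m and angle between tape's own z axis and vertical below 0.08 rad and value of joint tape_blade between 0.19 and 0.215 m and value of joint tape_rocker above 0.16 rad), for 0.2 s.
At the end, for the whole second after the job is handed in: Formers upright (0.25 rad) in slots, within 13 mm of floor centre; lid flat on bench (0.08 rad, 12 mm); tape upright on bench, nose -10 to +3 mm at the stop face, hook over the lip (-4 to +8 mm), both within 20 mm of mid-lane, blade 190 to 215 mm out, rocker above 0.16 rad, all at rest (all of step 2 and (distance between former_0 and slot_0 below 0.013 m or distance between former_0 and slot_1 below 0.013 m or distance between former_0 and slot_2 below 0.013 m or distance between former_0 and slot_3 below 0.013 m) and angle between each of former_0, former_1, former_2, former_3's own z axis and vertical below 0.25 rad and (distance between former_1 and slot_0 below 0.013 m or distance between former_1 and slot_1 below 0.013 m or distance between former_1 and slot_2 below 0.013 m or distance between former_1 and slot_3 below 0.013 m) and (distance between former_2 and slot_0 below 0.013 m or distance between former_2 and slot_1 below 0.013 m or distance between former_2 and slot_2 below 0.013 m or distance between former_2 and slot_3 below 0.013 m) and (distance between former_3 and slot_0 below 0.013 m or distance between former_3 and slot_1 below 0.013 m or distance between former_3 and slot_2 below 0.013 m or distance between former_3 and slot_3 below 0.013 m) and angle between lid's own z axis and vertical below 0.08 rad and height (world z) of lid below 0.012 m and linear speed of each of tape, lid below 0.02 m/s); the robot touches nothing.
It fails at once if the parts tin is disturbed (moved more than 40 mm) (distance of parts_tin from where it was at the start of the episode above 0.04 m).
It fails at once if the glue bottle is disturbed (moved more than 40 mm) (distance of glue_bottle from where it was at the start of the episode above 0.04 m).
It fails at once if the sanding block is disturbed (moved more than 40 mm) (distance of sanding_block from where it was at the start of the episode above 0.04 m).
It fails at once if the cotton reel is disturbed (moved more than 40 mm) (distance of cotton_reel from where it was at the start of the episode above 0.04 m).
Of former_0, former_1, former_2, former_3 only 2 to 4 are there at a start; the rules pass over those that are not, and their reading is None.
At some moment in a run one of tape, lid may be knocked a few centimetres aside while the robot is not near it.
It also fails if it takes over 210 s, if anything falls off the work surface, if the arm or the gripper's body presses on something with over 40 N, if the wrist force passes 120 N, or if a joint passes its speed limit or range.

### The arm

A 6-joint arm with a two-finger parallel gripper is mounted at the origin on a cart in front of the work surface, level with it; the furniture and walls round the work are solid. World frame = base frame: x ahead of the robot, y to its left, z up, the work surface at z = 0. Lengths are in m, angles in rad, forces in N, time in s.
With the tool pointing down it reaches from about 0.35 to 0.875 m from the base axis. Payload 4.2 kg.
Tool frame: the origin (TCP) lies between the finger pads; the fingertips stand manip.tips_ahead ahead of it and the grasp point (between the pads) lies 6 mm ahead of it (manip.tips_ahead is the distance from the TCP to the fingertips, in m); z points along the fingers, y is the line along which they close (so a half turn about z gives the same grasp; the last joint's range is limited). The gripper opens to 85 mm and grips with 20 to 120 N. Pads are 22 mm wide; open, the fingers measure 114 mm over their backs; the gripper's body (76 mm by 85 mm) begins 54 mm behind the grasp point. The pads swing forward as they close: fully open they stand 13 mm farther back than shut.
Start: joints at [1.608, 0.385, 0.008, 0, -1.194, -0.259], TCP at [0.137, 0.61, 0.256] pointing down, gripper open.
Joint ranges: [-3.14, 3.14], [-1.21, 2.06], [-1.07, 1.41], [-3.16, 2.05], [-2.99, -0.16], [-3.1, 3.1]. Speed limits (rad/s): [2.79, 2.79, 3.14, 3.14, 3.14, 3.14].

### API

Orientations are given as a unit quaternion [x, y, z, w].
In Python, from plant import manip, vision gives the robot as it stands.
- The arm moves only by the tool carry_out, never from a script. Its argument "plan" is a list of rows, each an object of numbers: "gripper": the gripper's target within -1 to 1 (fully open at 1, half-way at 0, shut at -1); "tx", "ty", "tz": the shift along the tool's x, y, z in units of 200 mm (1.0 is 200 mm); "twist": the turn about the tool's z in units of pi rad (1.0 is pi rad). A call has 1 to 12 rows; each row is the pose to reach, as a shift and turn from the pose commanded when the call began, along the tool's axes at that moment, turning the shorter way round; what a row does not reach only later rows make up. A row lasts 1/12 s, in which the tool goes at most 41.7 mm and 7.16 degrees, less where a joint would pass 70% of its speed; a pose out of reach is approached as far as the arm can. A call with a number of a shift or a turn outside -1 to 1 is refused whole. A call with a gripper value outside its range is refused whole. The fingers move at their own pace and stop on an object; the grip force is fixed at half the most. Time passes only in rows, so rows that repeat a pose let the fingers close. It gives the time, the measured TCP pose, the force, the opening and the grip force at its end, in the units of the state.
- manip.read_state(): the state, without advancing time (a new reading comes with each control period).
- vision.get_image(name): name is "side" or "top" or "wrist"; returns the picture (400x640x3 uint8, blue, green, red); there is no depth.
- vision.camera_params(name): a dict with "fov_y" (degrees; the focal length in pixels is half the picture's height over the tangent of half this angle, whatever the lens; pixels are square), "cx", "cy" (the principal point, pixels), "xyz" and "orientation" of the camera in the world. Camera axes: x right, y up, looking along -z (the intrinsics and any distortion apply to the point x, -y, -z); pixel columns grow to the right and rows downward; lengths in m; the calibration is good to about 2 mm. A picture is of the moment at which its call begins: read the wrist's pose just before it. camera_params takes no time and is no camera call; for the wrist camera it gives the pose at the moment of the call.
- manip.close_job(): hands the job in; it is judged then, once.
The state is a dict: "time": time; "q": joint angles; "joint_vel": joint speeds; "joint_torque": joint torques, N m; "eef_pos": TCP position; "tcp_rot": TCP orientation; "ft_force": force on the tool from outside, world axes, zero at the start; "wrist_torque": the same for the moment, N m; "grip_width": finger opening in m; "grip_force": force on a finger pad.
Only numpy, scipy, OpenCV 4.12 (cv2) and the standard library are available. Lean on these libraries where they do the work, as an engineer would, in place of code of your own. Each camera call takes 0.05 s, during which the arm holds its last target. There are 200 camera calls.

## Working session

There is one attempt and no reset: what is moved stays moved. The work goes in short steps, Python scripts to look and compute and a tool call to move; the robot and the scene stay as the last step left them, time stands still between calls to the robot, and variables do not carry over. Pictures are saved under pics/ and viewed, at most 14 in all, crops included, and the job is handed in when it is done.

Besides the shell and the picture viewer there is one more tool, called after "Call:" by a JSON object that holds its "name" and its "arguments". carry_out: Moves the arm, as the interface text tells. Its arguments: {"type":"object","properties":{"plan":{"type":"array","items":{"type":"object","properties":{"gripper":{"type":"number"},"tx":{"type":"number"},"ty":{"type":"number"},"tz":{"type":"number"},"twist":{"type":"number"}}}}},"required":["plan"]}

```bash
ls; mkdir -p pics
python3 - <<'E'
from plant import manip, vision
import cv2,json
s=manip.read_state();print(s, manip.tips_ahead)
for n in("top","side","wrist"):
    print(n,vision.camera_params(n)); cv2.imwrite(f"pics/{n}0.png",vision.get_image(n))
E
```

```text
pics
{'time': 0.0, 'q': array([ 1.60756297e+00,  3.85548613e-01,  6.62388727e-03, -5.04613188e-04,
       -1.19400140e+00, -2.58586718e-01]), 'joint_vel': array([ 1.04910114e-03,  6.91753824e-04,  9.64515871e-04,  1.45941349e-03,
        2.11357309e-05, -8.37658064e-04]), 'joint_torque': array([-2.86503300e-04, -3.92293489e+01,  1.88398451e+01,  4.18627247e+00,
       -4.60710391e-03,  2.84233197e-07]), 'eef_pos': array([0.13737277, 0.60916997, 0.25522473]), 'tcp_rot': array([ 9.93844886e-01, -1.10775237e-01, -7.52659606e-05,  1.08781215e-03]), 'ft_force': array([0.48497026, 0.07807785, 0.06774434]), 'wrist_torque': array([0.03621061, 0.04243222, 0.00300285]), 'grip_force': 0.0, 'grip_width': 0.08545124856408172} 0.025
top {'fov_y': 49.9875190441467, 'cx': 313.6073658585385, 'cy': 197.77208734953618, 'xyz': array([ 0.39230569, -0.05221443,  1.54441214]), 'orientation': array([ 0.03144572, -0.03031228, -0.69946413,  0.71333181])}
side {'fov_y': 43.8750196378198, 'cx': 321.3084324073324, 'cy': 195.176311363245, 'xyz': array([0.43987123, 1.53087923, 0.67645092]), 'orientation': array([-0.01409625,  0.56179979,  0.82682024, -0.02346454])}
wrist {'fov_y': 63.10201492938353, 'cx': 320.3639396455554, 'cy': 201.22961812112547, 'xyz': array([0.20662959, 0.59425763, 0.37259441]), 'orientation': array([ 0.08739125, -0.10831135,  0.77361912, -0.61817868])}
```

View pics/top0.png

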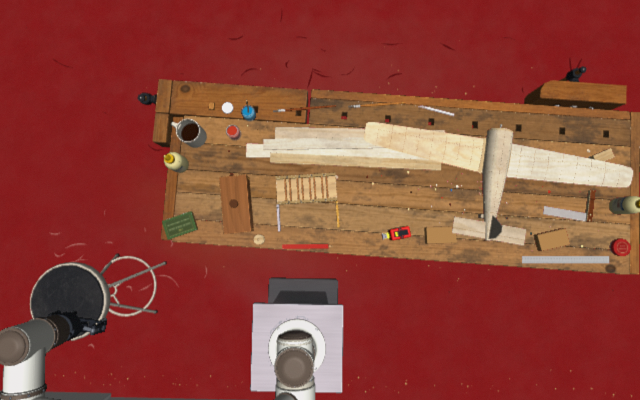

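View pics/side0.png

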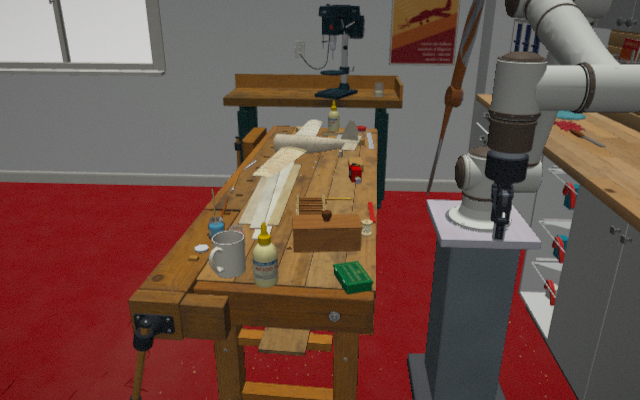

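The top view shows the box with its lid (knob at about 234,204), jig (275-340, 178-232; lip at 279, strip at 337), tape (398,233) with the hook to its left, tin (180,224), reel (258,239) and sanding block (438,235). The side view confirms this. I'll zoom in on the top view.

```bash
cat > h.py <<'E'
from plant import manip, vision
import numpy as np, cv2
from scipy.spatial.transform import Rotation as R
def cam(n):
    p=vision.camera_params(n); return p,R.from_quat(p['orientation']).as_matrix(),200/np.tan(np.radians(p['fov_y'])/2)
def ray(n,u,v,z,c=None):
    p,M,f=c or cam(n); d=M@np.array([(u-p['cx'])/f,-(v-p['cy'])/f,-1]); t=(z-p['xyz'][2])/d[2]
    return (p['xyz']+t*d)[:2]
def proj(n,P,c=None):
    p,M,f=c or cam(n); q=M.T@(np.array(P)-p['xyz']); return np.array([p['cx']+f*q[0]/-q[2],p['cy']-f*q[1]/-q[2]])
def st():
    s=manip.read_state(); r=R.from_quat(s['tcp_rot']).as_matrix(); return s,r
def yaw(r): return np.arctan2(r[1,0],r[0,0])   # direction of tool x
def move(P,yaw_y=None):
    "print tx ty tz twist to world P; yaw_y = wanted world angle of tool y (mod pi)"
    s,r=st(); d=r.T@(np.array(P)-s['eef_pos'])/0.2
    tw=None
    if yaw_y is not None:
        # tool z down: rotating +about tool z lowers world yaw
        cur=np.arctan2(r[1,1],r[0,1]); tw=-(((yaw_y-cur)+np.pi/2)%np.pi-np.pi/2)/np.pi
    print("t",np.round(d,4),"twist",tw)
E
python3 - <<'E'
from h import *
im=cv2.imread('pics/top0.png')
c=im[150:260,150:470]; cv2.imwrite('pics/topc.png',cv2.resize(c,None,fx=2.5,fy=2.5,interpolation=cv2.INTER_CUBIC))
print(ray('top',234,204,.105),ray('top',400,233,.06))
E
```

```text
[0.49207887 0.21868139] [ 0.40622857 -0.34876648]
```

View pics/topc.png

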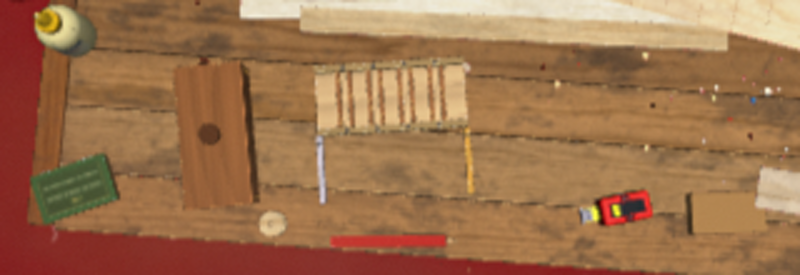

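View pics/wrist0.png

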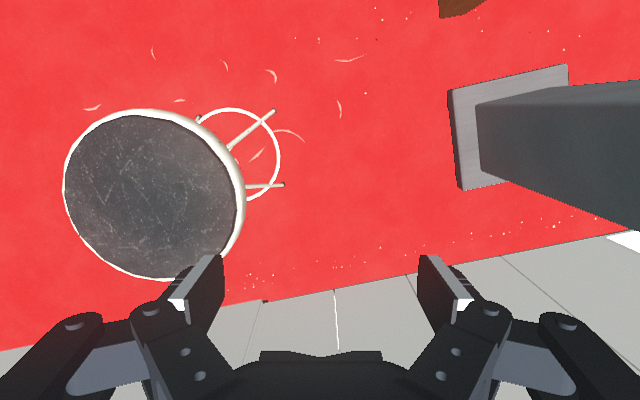

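Run:
```python
from h import *
c=cam('top'); g=lambda x,y,z: ray('top',150+x/2.5,150+y/2.5,z,c)
for n,(x,y,z) in dict(jTL=(316,68,.022),jTR=(467,64,.022),jBL=(317,136,.022),jBR=(469,130,.022),lip0=(319,137,.02),lip1=(323,203,.02),st0=(467,130,.006),st1=(471,192,.006),lidTL=(175,66,.078),lidTR=(243,63,.078),lidBL=(183,207,.078),lidBR=(252,203,.078),knob=(208,133,.109),hook=(581,216,.02),tapeT=(625,208,.06),tin=(75,188,.03),reel=(272,222,.04),blkL=(688,212,.033)).items(): print(n,g(x,y,z).round(3))
move((.492,.219,.30),0)
```

```text
jTL [0.597 0.086]
jTR [ 0.607 -0.13 ]
jBL [0.499 0.082]
jBR [ 0.512 -0.134]
lip0 [0.498 0.079]
lip1 [0.405 0.071]
st0 [ 0.513 -0.132]
st1 [ 0.425 -0.139]
lidTL [0.588 0.275]
lidTR [0.594 0.182]
lidBL [0.395 0.257]
lidBR [0.402 0.163]
knob [0.494 0.221]
hook [ 0.393 -0.295]
tapeT [ 0.406 -0.349]
tin [0.419 0.42 ]
reel [0.377 0.14 ]
blkL [ 0.402 -0.443]
t [ 2.1591  1.5138 -0.2197] twist 0.42935904843863665
```

Call:
{"name": "carry_out", "arguments": {"plan": [{"tx": 1, "ty": 0.7, "tz": -0.2}, {"tx": 1, "ty": 0.7, "tz": -0.2}, {"tx": 1, "ty": 0.7, "tz": -0.2}, {"tx": 1, "ty": 0.7, "tz": -0.2}, {"tx": 1, "ty": 0.7, "tz": -0.2}, {"tx": 1, "ty": 0.7, "tz": -0.2}, {"tx": 1, "ty": 0.7, "tz": -0.2}]}}

```text
invalid input
```

Call:
{"name": "carry_out", "arguments": {"plan": [{"tx": 1, "ty": 0.8, "tz": 0, "twist": 0.4}, {"tx": 1, "ty": 0.8, "tz": 0, "twist": 0.4}, {"tx": 1, "ty": 0.8, "tz": 0, "twist": 0.4}, {"tx": 1, "ty": 0.8, "tz": 0, "twist": 0.4}, {"tx": 1, "ty": 0.8, "tz": 0, "twist": 0.4}, {"tx": 1, "ty": 0.8, "tz": 0, "twist": 0.4}, {"tx": 1, "ty": 0.8, "tz": 0, "twist": 0.4}, {"tx": 1, "ty": 0.8, "tz": 0, "twist": 0.4}, {"tx": 1, "ty": 0.8, "tz": 0, "twist": 0.4}, {"tx": 1, "ty": 0.8, "tz": 0, "twist": 0.4}, {"tx": 1, "ty": 0.8, "tz": 0, "twist": 0.4}, {"tx": 1, "ty": 0.8, "tz": 0, "twist": 0.4}]}}

```text
invalid input
```

Run:
```python
from h import *
s,r=st();print(s['time'],s['eef_pos'],yaw(r),s['q'])
c=cam('wrist');cv2.imwrite('pics/w1.png',vision.get_image('wrist'));print(proj('wrist',(.494,.221,.109),c));np.save('c1.npy',np.r_[c[0]['xyz'],c[0]['orientation']])
move((.494,.221,.24),.08)
```

```text
0.15 [0.1374036  0.60930035 0.25548156] -0.221924843536457 [ 1.60758639e+00  3.85378731e-01  6.94364721e-03 -3.08511956e-04
 -1.19402759e+00 -2.58601290e-01]
[ 956.46847884 -690.53011586]
t [2.1667 1.5019 0.0804] twist 0.40392284622902963
```

View pics/w1.png

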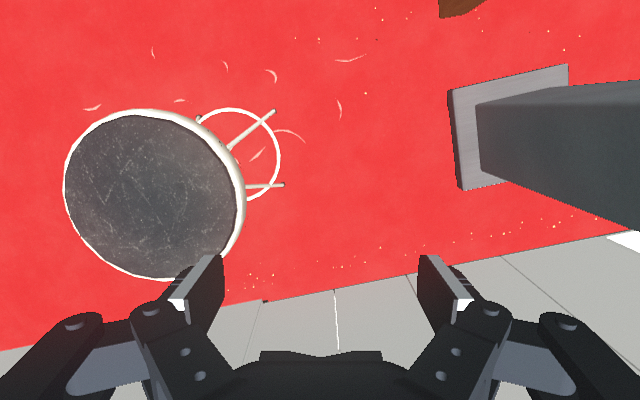

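The same view as before: the move was refused, so every field may be needed in each row.

Call:
{"name": "carry_out", "arguments": {"plan": [{"gripper": 1, "tx": 1, "ty": 0.7, "tz": -0.2, "twist": 0}, {"gripper": 1, "tx": 1, "ty": 0.7, "tz": -0.2, "twist": 0}, {"gripper": 1, "tx": 1, "ty": 0.7, "tz": -0.2, "twist": 0}, {"gripper": 1, "tx": 1, "ty": 0.7, "tz": -0.2, "twist": 0}, {"gripper": 1, "tx": 1, "ty": 0.7, "tz": -0.2, "twist": 0}, {"gripper": 1, "tx": 1, "ty": 0.7, "tz": -0.2, "twist": 0}, {"gripper": 1, "tx": 1, "ty": 0.7, "tz": -0.2, "twist": 0}]}}

```text
time: 0.78
eef_pos: [0.3048, 0.4251, 0.2981]
tcp_rot: [0.994, -0.113, 0.001, -0.001]
ft_force: [0.1, 0.8, -0.6]
grip_width: 0.0852
grip_force: 0.0
```

Call:
{"name": "carry_out", "arguments": {"plan": [{"gripper": 1, "tx": 1, "ty": 0.8, "tz": 0, "twist": 0.4}, {"gripper": 1, "tx": 1, "ty": 0.8, "tz": 0, "twist": 0.4}, {"gripper": 1, "tx": 1, "ty": 0.8, "tz": 0, "twist": 0.4}, {"gripper": 1, "tx": 1, "ty": 0.8, "tz": 0, "twist": 0.4}, {"gripper": 1, "tx": 1, "ty": 0.8, "tz": 0, "twist": 0.4}, {"gripper": 1, "tx": 1, "ty": 0.8, "tz": 0, "twist": 0.4}, {"gripper": 1, "tx": 1, "ty": 0.8, "tz": 0, "twist": 0.4}, {"gripper": 1, "tx": 1, "ty": 0.8, "tz": 0, "twist": 0.4}, {"gripper": 1, "tx": 1, "ty": 0.8, "tz": 0, "twist": 0.4}, {"gripper": 1, "tx": 1, "ty": 0.8, "tz": 0, "twist": 0.4}, {"gripper": 1, "tx": 1, "ty": 0.8, "tz": 0, "twist": 0.4}, {"gripper": 1, "tx": 1, "ty": 0.8, "tz": 0, "twist": 0.4}]}}

```text
time: 1.78
eef_pos: [0.4616, 0.2291, 0.2961]
tcp_rot: [0.74, -0.673, -0.0, 0.0]
ft_force: [-0.4, -0.2, -0.5]
grip_width: 0.0852
grip_force: 0.0
```

Run:
```python
from h import *
s,r=st();print(s['time'],s['eef_pos'],yaw(r),s['q'])
c=cam('wrist');cv2.imwrite('pics/w2.png',vision.get_image('wrist'));print(proj('wrist',(.494,.221,.109),c))
for P in ((.588,.275,.078),(.594,.182,.078),(.395,.257,.078),(.402,.163,.078)):print(proj('wrist',P,c))
np.save('c1.npy',np.r_[c[0]['xyz'],c[0]['orientation']])
move((.494,.221,.24),.08)
```

```text
1.7833 [0.46156234 0.22911454 0.29611507] -1.4755706841803304 [ 7.76002134e-01  1.69410609e-01 -1.90566092e-01 -1.19982583e-04
 -1.21117105e+00 -6.80734270e-01]
[288.21306236 172.02094989]
[200.53694472 207.5457616 ]
[193.88174368 118.4178209 ]
[380.37885202 207.90754049]
[387.13883125 117.67551703]
t [ 0.056  -0.1577  0.2808] twist 0.00490152694082038
```

View pics/w2.png

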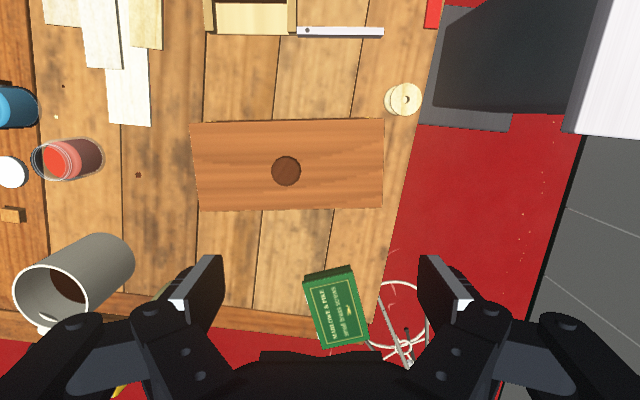

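Knob seen at (286,170), within 2 px of the prediction; lid corners also agree.

Run:
```python
from h import *
p=ray('wrist',286,170.5,.109);print(p); move((*p,.108),.08)
```

```text
[0.49618895 0.21982659]
t [ 0.0628 -0.1682  0.9408] twist 0.00490152694082038
```

Call:
{"name": "carry_out", "arguments": {"plan": [{"gripper": 1, "tx": 0.06, "ty": -0.165, "tz": 0.3, "twist": 0.005}, {"gripper": 1, "tx": 0.06, "ty": -0.165, "tz": 0.3, "twist": 0.005}, {"gripper": 0.2, "tx": 0.06, "ty": -0.165, "tz": 0.6, "twist": 0.005}, {"gripper": 0.2, "tx": 0.06, "ty": -0.165, "tz": 0.6, "twist": 0.005}, {"gripper": 0.2, "tx": 0.06, "ty": -0.165, "tz": 0.8, "twist": 0.005}, {"gripper": 0.2, "tx": 0.06, "ty": -0.165, "tz": 0.94, "twist": 0.005}, {"gripper": 0.2, "tx": 0.06, "ty": -0.165, "tz": 0.94, "twist": 0.005}, {"gripper": -1, "tx": 0.06, "ty": -0.165, "tz": 0.94, "twist": 0.005}, {"gripper": -1, "tx": 0.06, "ty": -0.165, "tz": 0.94, "twist": 0.005}, {"gripper": -1, "tx": 0.06, "ty": -0.165, "tz": 0.94, "twist": 0.005}, {"gripper": -1, "tx": 0.06, "ty": -0.165, "tz": 0.94, "twist": 0.005}, {"gripper": -1, "tx": 0.06, "ty": -0.165, "tz": 0.94, "twist": 0.005}]}}

```text
time: 2.83
eef_pos: [0.4965, 0.2209, 0.1102]
tcp_rot: [0.734, -0.679, 0.0, -0.002]
ft_force: [-0.9, 1.5, 3.1]
grip_width: 0.0263
grip_force: 59.5
```

Call:
{"name": "carry_out", "arguments": {"plan": [{"gripper": -1, "tx": 0, "ty": 0, "tz": 0, "twist": 0}, {"gripper": -1, "tx": 0, "ty": 0, "tz": 0, "twist": 0}, {"gripper": -1, "tx": 0, "ty": 0, "tz": 0, "twist": 0}, {"gripper": -1, "tx": 0, "ty": 0, "tz": -0.05, "twist": 0}, {"gripper": -1, "tx": 0, "ty": 0, "tz": -0.1, "twist": 0}, {"gripper": -1, "tx": 0, "ty": 0, "tz": -0.3, "twist": 0}, {"gripper": -1, "tx": 0, "ty": 0, "tz": -0.5, "twist": 0}, {"gripper": -1, "tx": 0, "ty": 0, "tz": -0.7, "twist": 0}, {"gripper": -1, "tx": 0, "ty": 0, "tz": -0.7, "twist": 0}, {"gripper": -1, "tx": 0, "ty": 0, "tz": -0.7, "twist": 0}, {"gripper": -1, "tx": 0, "ty": 0, "tz": -0.7, "twist": 0}]}}

```text
time: 3.75
eef_pos: [0.4949, 0.2197, 0.2482]
tcp_rot: [0.733, -0.68, -0.0, 0.0]
ft_force: [-0.4, -0.2, -3.0]
grip_width: 0.0264
grip_force: 59.6
```

Call:
{"name": "carry_out", "arguments": {"plan": [{"gripper": -1, "tx": 0.1, "ty": 0, "tz": 0, "twist": 0}, {"gripper": -1, "tx": 1, "ty": 0, "tz": 0, "twist": 0}, {"gripper": -1, "tx": 1, "ty": 0, "tz": 0, "twist": 0}, {"gripper": -1, "tx": 1, "ty": 0, "tz": 0, "twist": 0}, {"gripper": -1, "tx": 1, "ty": 0, "tz": 0, "twist": 0}, {"gripper": -1, "tx": 1, "ty": 0, "tz": 0, "twist": 0}]}}

```text
time: 4.25
eef_pos: [0.5092, 0.0163, 0.2462]
tcp_rot: [0.732, -0.681, -0.001, 0.003]
ft_force: [0.6, 1.1, -1.7]
grip_width: 0.0259
grip_force: 59.6
```

Call:
{"name": "carry_out", "arguments": {"plan": [{"gripper": -1, "tx": 1, "ty": 0, "tz": 0, "twist": -0.475}, {"gripper": -1, "tx": 1, "ty": 0, "tz": 0, "twist": -0.475}, {"gripper": -1, "tx": 1, "ty": 0, "tz": 0, "twist": -0.475}, {"gripper": -1, "tx": 1, "ty": 0, "tz": 0, "twist": -0.475}, {"gripper": -1, "tx": 1, "ty": 0, "tz": 0, "twist": -0.475}, {"gripper": -1, "tx": 1, "ty": 0, "tz": 0, "twist": -0.475}, {"gripper": -1, "tx": 1, "ty": 0, "tz": 0, "twist": -0.475}, {"gripper": -1, "tx": 1, "ty": 0, "tz": 0, "twist": -0.475}, {"gripper": -1, "tx": 1, "ty": 0, "tz": 0, "twist": -0.475}, {"gripper": -1, "tx": 1, "ty": 0, "tz": 0, "twist": -0.475}, {"gripper": -1, "tx": 1, "ty": 0, "tz": 0, "twist": -0.475}, {"gripper": -1, "tx": 1, "ty": 0, "tz": 0, "twist": -0.475}]}}

```text
time: 5.25
eef_pos: [0.525, -0.1787, 0.2459]
tcp_rot: [1.0, -0.031, -0.003, -0.0]
ft_force: [-0.1, 0.1, -0.9]
grip_width: 0.0267
grip_force: 59.6
```

Run:
```python
from h import *
s,r=st();print(s['time'],s['eef_pos'],yaw(r),s['q'])
cv2.imwrite('pics/w3.png',cv2.resize(vision.get_image('wrist'),(640,400)))
move((.545,-.33,.045),np.pi/2)
```

```text
5.25 [ 0.52501829 -0.17865509  0.24592719] -0.061009741632749935 [-3.59649096e-02  2.75618180e-01 -1.79670615e-01 -5.64397242e-04
 -1.12072769e+00  1.54599736e+00]
t [0.1478 0.7504 1.004 ] twist -0.01814776189055144
```

View pics/w3.png

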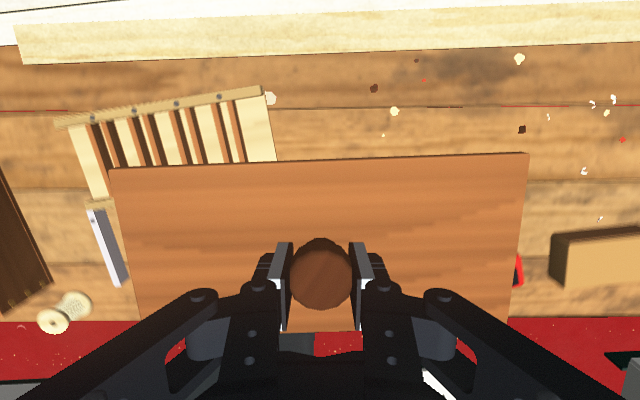

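The wrist view shows the lid held level and the bench clear at right for it. Setting it down.

Call:
{"name": "carry_out", "arguments": {"plan": [{"gripper": -1, "tx": 0.15, "ty": 0.75, "tz": 0, "twist": -0.018}, {"gripper": -1, "tx": 0.15, "ty": 0.75, "tz": 0, "twist": -0.018}, {"gripper": -1, "tx": 0.15, "ty": 0.75, "tz": 0, "twist": -0.018}, {"gripper": -1, "tx": 0.15, "ty": 0.75, "tz": 0, "twist": -0.018}, {"gripper": -1, "tx": 0.15, "ty": 0.75, "tz": 0.15, "twist": -0.018}, {"gripper": -1, "tx": 0.15, "ty": 0.75, "tz": 0.35, "twist": -0.018}, {"gripper": -1, "tx": 0.15, "ty": 0.75, "tz": 0.55, "twist": -0.018}, {"gripper": -1, "tx": 0.15, "ty": 0.75, "tz": 0.75, "twist": -0.018}, {"gripper": -1, "tx": 0.15, "ty": 0.75, "tz": 0.85, "twist": -0.018}, {"gripper": -1, "tx": 0.15, "ty": 0.75, "tz": 0.93, "twist": -0.018}, {"gripper": -1, "tx": 0.15, "ty": 0.75, "tz": 0.93, "twist": -0.018}, {"gripper": -1, "tx": 0.15, "ty": 0.75, "tz": 0.93, "twist": -0.018}]}}

```text
time: 6.3
eef_pos: [0.545, -0.3301, 0.0603]
tcp_rot: [1.0, -0.006, -0.002, -0.001]
ft_force: [1.0, 0.4, -1.5]
grip_width: 0.0264
grip_force: 59.9
```

Call:
{"name": "carry_out", "arguments": {"plan": [{"gripper": -1, "tx": 0, "ty": 0, "tz": 0.02, "twist": 0}, {"gripper": -1, "tx": 0, "ty": 0, "tz": 0.04, "twist": 0}, {"gripper": -1, "tx": 0, "ty": 0, "tz": 0.06, "twist": 0}, {"gripper": -1, "tx": 0, "ty": 0, "tz": 0.06, "twist": 0}, {"gripper": -1, "tx": 0, "ty": 0, "tz": 0.06, "twist": 0}]}}

```text
time: 6.72
eef_pos: [0.5462, -0.3304, 0.0506]
tcp_rot: [1.0, -0.005, 0.0, 0.0]
ft_force: [-0.7, -0.2, -1.9]
grip_width: 0.0257
grip_force: 59.9
```

Call:
{"name": "carry_out", "arguments": {"plan": [{"gripper": -1, "tx": 0, "ty": 0, "tz": 0.015, "twist": 0}, {"gripper": -1, "tx": 0, "ty": 0, "tz": 0.025, "twist": 0}, {"gripper": -1, "tx": 0, "ty": 0, "tz": 0.025, "twist": 0}, {"gripper": -1, "tx": 0, "ty": 0, "tz": 0.025, "twist": 0}]}}

```text
time: 7.05
eef_pos: [0.5464, -0.3304, 0.0455]
tcp_rot: [1.0, -0.005, 0.0, 0.0]
ft_force: [0.5, 0.1, -1.9]
grip_width: 0.0258
grip_force: 60.0
```

Still carrying; creep down a little more, then release and rise.

Call:
{"name": "carry_out", "arguments": {"plan": [{"gripper": -1, "tx": 0, "ty": 0, "tz": 0.01, "twist": 0}, {"gripper": -1, "tx": 0, "ty": 0, "tz": 0.01, "twist": 0}, {"gripper": -1, "tx": 0, "ty": 0, "tz": 0.01, "twist": 0}]}}

```text
time: 7.3
eef_pos: [0.5465, -0.3305, 0.0452]
tcp_rot: [1.0, -0.005, 0.0, 0.0]
ft_force: [-2.5, 1.9, 6.8]
grip_width: 0.0264
grip_force: 60.8
```

Call:
{"name": "carry_out", "arguments": {"plan": [{"gripper": 0.2, "tx": 0, "ty": 0, "tz": 0, "twist": 0}, {"gripper": 0.2, "tx": 0, "ty": 0, "tz": 0, "twist": 0}, {"gripper": 0.2, "tx": 0, "ty": 0, "tz": 0, "twist": 0}, {"gripper": 0.2, "tx": 0, "ty": 0, "tz": 0, "twist": 0}, {"gripper": 0.2, "tx": 0, "ty": 0, "tz": -0.2, "twist": 0}, {"gripper": 0.2, "tx": 0, "ty": 0, "tz": -0.4, "twist": 0}, {"gripper": 0.2, "tx": 0, "ty": 0, "tz": -0.6, "twist": 0}, {"gripper": 0.2, "tx": 0, "ty": 0, "tz": -1, "twist": 0}, {"gripper": 0.2, "tx": 0, "ty": 0, "tz": -1, "twist": 0}, {"gripper": 0.2, "tx": 0, "ty": 0, "tz": -1, "twist": 0}]}}

```text
time: 8.13
eef_pos: [0.5497, -0.3325, 0.2536]
tcp_rot: [1.0, -0.004, 0.008, 0.004]
ft_force: [0.7, -0.4, 1.9]
grip_width: 0.0512
grip_force: 0.0
```

Call:
{"name": "carry_out", "arguments": {"plan": [{"gripper": 0.2, "tx": -0.5, "ty": -0.9, "tz": -0.4, "twist": 0}, {"gripper": 0.2, "tx": -0.5, "ty": -0.9, "tz": -0.4, "twist": 0}, {"gripper": 0.2, "tx": -0.5, "ty": -0.9, "tz": -0.4, "twist": 0}, {"gripper": 0.2, "tx": -0.5, "ty": -0.9, "tz": -0.4, "twist": 0}, {"gripper": 0.2, "tx": -0.5, "ty": -0.9, "tz": -0.4, "twist": 0}, {"gripper": 0.2, "tx": -0.5, "ty": -0.9, "tz": -0.4, "twist": 0}, {"gripper": 0.2, "tx": -0.5, "ty": -0.9, "tz": -0.4, "twist": 0}]}}

```text
time: 8.72
eef_pos: [0.4474, -0.1477, 0.3254]
tcp_rot: [1.0, -0.003, 0.002, -0.0]
ft_force: [-0.5, -0.1, 0.1]
grip_width: 0.0509
grip_force: 0.0
```

Call:
{"name": "carry_out", "arguments": {"plan": [{"gripper": 0.2, "tx": 0, "ty": -0.7, "tz": 0, "twist": 0}, {"gripper": 0.2, "tx": 0, "ty": -0.7, "tz": 0, "twist": 0}, {"gripper": 0.2, "tx": 0, "ty": -0.7, "tz": 0, "twist": 0}, {"gripper": 0.2, "tx": 0, "ty": -0.7, "tz": 0, "twist": 0}, {"gripper": 0.2, "tx": 0, "ty": -0.7, "tz": 0, "twist": 0}, {"gripper": 0.2, "tx": 0, "ty": -0.7, "tz": 0, "twist": 0}]}}

```text
time: 9.22
eef_pos: [0.4499, -0.0091, 0.3223]
tcp_rot: [1.0, -0.004, -0.001, 0.0]
ft_force: [0.6, -1.4, 0.3]
grip_width: 0.0513
grip_force: 0.0
```

Run:
```python
from h import *
s,r=st();print(s['time'],s['eef_pos'],yaw(r))
c=cam('wrist');cv2.imwrite('pics/w4.png',vision.get_image('wrist'));np.save('c4.npy',np.r_[c[0]['xyz'],c[0]['orientation']])
cv2.imwrite('pics/top1.png',vision.get_image('top'))
```

```text
9.2167 [ 0.44994104 -0.00911508  0.32233785] -0.0088680150188539
```

View pics/w4.png

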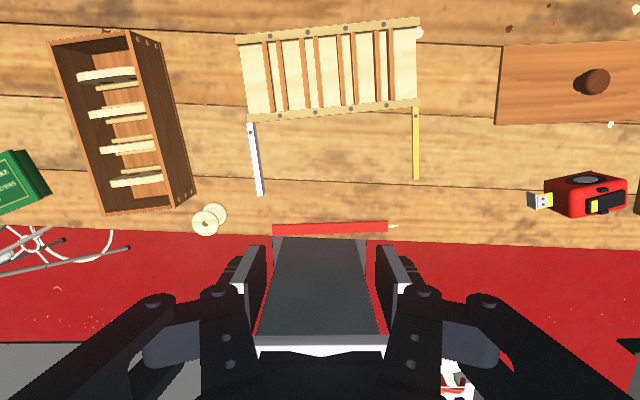

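The view shows four formers in the box, the jig, the lid flat at right, and the tape with its hook at (540,200). Enlarging the jig and box for pixel-accurate corners.

Run:
```python
import cv2
im=cv2.imread('pics/w4.png')[10:235,40:430]
cv2.imwrite('pics/w4c.png',cv2.resize(im,None,fx=2,fy=2,interpolation=cv2.INTER_CUBIC))
```

```text
(no output)
```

View pics/w4c.png

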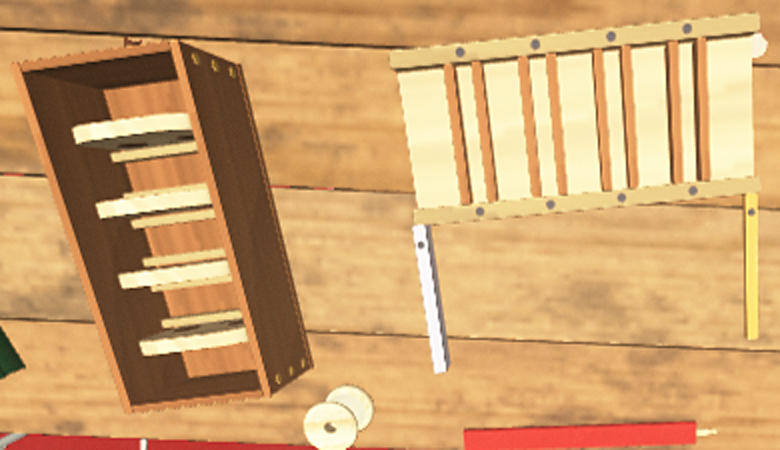

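```bash
cat > fit.py <<'E'
from h import *
from scipy.optimize import least_squares
a=np.load('c4.npy'); p=dict(vision.camera_params('wrist')); p['xyz'],p['orientation']=a[:3],a[3:]
c4=(p,R.from_quat(a[3:]).as_matrix(),200/np.tan(np.radians(p['fov_y'])/2))
def pose(q,P): co,si=np.cos(q[2]),np.sin(q[2]); return [q[0]+co*P[0]-si*P[1],q[1]+si*P[0]+co*P[1],P[2]]
def fit(pts,q0,s=2,o=(40,10)):
    f=lambda q: np.concatenate([proj('wrist',pose(q,P),c4)-(np.array(uv)/s+o) for P,uv in pts])
    r=least_squares(f,q0,loss='soft_l1'); return r.x,f(r.x).reshape(-1,2).round(1)
E
python3 - <<'E'
from fit import *
J=[((.05,.108,.022),(389,54)),((.05,-.108,.022),(759,14)),((-.05,-.108,.022),(760,190)),((-.05,.108,.022),(416,223))]+\
 [((.0,y,.022),uv) for y,uv in ((.066,(472,134)),(.022,(543,125)),(-.022,(616,120)),(-.066,(689,110)))]
q,e=fit(J,[.554,-.024,.05]);print('jig',q.round(4),e.tolist())
b=lambda u,v,z:ray('wrist',40+u/2,10+v/2,z,c4)
def inj(w): d=w-q[:2];co,si=np.cos(q[2]),np.sin(q[2]);return np.round([co*d[0]+si*d[1],-si*d[0]+co*d[1]],4)
print('lip outer',inj(b(433,372,.02)),inj(b(414,230,.02)),'lip inner',inj(b(443,370,.02)),'strip outer',inj(b(758,337,.006)),inj(b(747,338,.006)))
B=[((-.045,-.097,.07),(179,40)),((-.045,.097,.07),(267,397)),((.045,.097,.07),(132,412)),((.045,-.097,.07),(14,63))]
k,e=fit(B,[.494,.22,1.65]);print('box',k.round(4),e.tolist())
for y in(-.06,-.02,.02,.06): print(y,np.round(pose(k,(0,y,.065)),4),((proj('wrist',pose(k,(0,y,.065)),c4)-(40,10))*2).round())
np.save('q.npy',np.r_[q,k])
E
```

```text
jig [ 0.5622 -0.0213  0.0879] [[-0.9, -1.8], [0.4, -1.9], [1.0, 0.6], [-0.8, 1.6], [-0.8, 0.1], [0.1, 0.8], [0.2, -0.5], [0.6, 0.7]]
lip outer [-0.1449  0.1112] [-0.0523  0.1091] lip inner [-0.1442  0.1043] strip outer [-0.1454 -0.109 ] [-0.1454 -0.1015]
box [0.498  0.2177 1.6876] [[1.0, -0.7], [3.7, 0.1], [-2.2, 1.7], [-1.1, -0.1]]
-0.06 [0.5576 0.2247 0.065 ] [124. 128.]
-0.02 [0.5178 0.2201 0.065 ] [147. 205.]
0.02 [0.4781 0.2154 0.065 ] [168. 277.]
0.06 [0.4384 0.2107 0.065 ] [188. 344.]
```

Run:
```python
from h import *
move((.50,.235,.30),.117)
```

```text
t [ 0.2375 -1.2287  0.1117] twist 0.45915163899457667
```

Call:
{"name": "carry_out", "arguments": {"plan": [{"gripper": 0.2, "tx": 0.2, "ty": -1, "tz": 0.11, "twist": 0.46}, {"gripper": 0.2, "tx": 0.2, "ty": -1, "tz": 0.11, "twist": 0.46}, {"gripper": 0.2, "tx": 0.2, "ty": -1, "tz": 0.11, "twist": 0.46}, {"gripper": 0.2, "tx": 0.2, "ty": -1, "tz": 0.11, "twist": 0.46}, {"gripper": 0.2, "tx": 0.2, "ty": -1, "tz": 0.11, "twist": 0.46}, {"gripper": 0.2, "tx": 0.2, "ty": -1, "tz": 0.11, "twist": 0.46}, {"gripper": -0.4, "tx": 0.2, "ty": -1, "tz": 0.11, "twist": 0.46}, {"gripper": -0.4, "tx": 0.2, "ty": -1, "tz": 0.11, "twist": 0.46}, {"gripper": -0.4, "tx": 0.2, "ty": -1, "tz": 0.11, "twist": 0.46}, {"gripper": -0.4, "tx": 0.2, "ty": -1, "tz": 0.11, "twist": 0.46}, {"gripper": -0.4, "tx": 0.2, "ty": -1, "tz": 0.11, "twist": 0.46}, {"gripper": -0.4, "tx": 0.2, "ty": -1, "tz": 0.11, "twist": 0.46}]}}

```text
time: 10.32
eef_pos: [0.4923, 0.1887, 0.3008]
tcp_rot: [0.744, -0.668, -0.0, 0.0]
ft_force: [0.6, 0.7, 0.7]
grip_width: 0.0255
grip_force: 0.0
```

Call:
{"name": "carry_out", "arguments": {"plan": [{"gripper": -0.4, "tx": -0.2, "ty": -0.05, "tz": 0, "twist": 0.01}, {"gripper": -0.4, "tx": -0.2, "ty": -0.05, "tz": 0, "twist": 0.01}, {"gripper": -0.4, "tx": -0.2, "ty": -0.05, "tz": 0, "twist": 0.01}, {"gripper": -0.4, "tx": -0.2, "ty": -0.05, "tz": 0, "twist": 0.01}, {"gripper": -0.4, "tx": -0.2, "ty": -0.05, "tz": 0, "twist": 0.01}]}}

```text
time: 10.73
eef_pos: [0.4971, 0.23, 0.301]
tcp_rot: [0.736, -0.677, -0.0, 0.0]
ft_force: [-0.1, -0.1, -0.8]
grip_width: 0.0258
grip_force: 0.0
```

Run:
```python
from h import *
s,r=st();print(s['time'],s['eef_pos'],yaw(r),s['grip_width'])
c=cam('wrist');im=vision.get_image('wrist');cv2.imwrite('pics/w5.png',im);np.save('c5.npy',np.r_[c[0]['xyz'],c[0]['orientation']])
cv2.imwrite('pics/w5c.png',cv2.resize(im[60:360,120:520],None,fx=2,fy=2,interpolation=cv2.INTER_CUBIC))
```

```text
10.7333 [0.49706145 0.22996149 0.30100574] -1.487983576722507 0.025753606728631005
```

View pics/w5c.png

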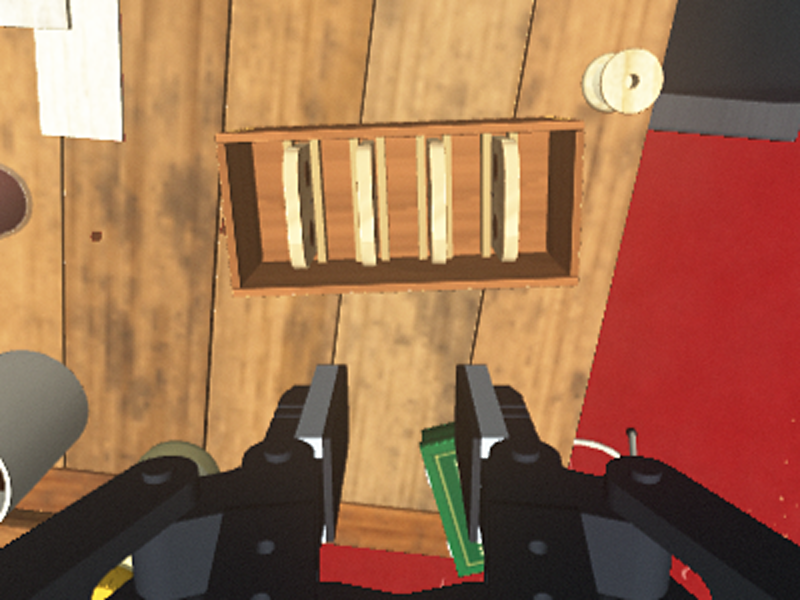

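Run:
```python
import fit
from fit import *
a=np.load('c5.npy'); p=dict(c4[0]); p['xyz'],p['orientation']=a[:3],a[3:]
fit.c4=c=(p,R.from_quat(a[3:]).as_matrix(),c4[2])
B=[((-.045,-.097,.07),(217,135)),((-.045,.097,.07),(583,122)),((.045,.097,.07),(577,284)),((.045,-.097,.07),(234,295))]
k,e=fit.fit(B,[.494,.22,1.65],2,(120,60));print('box',k.round(4),e.tolist())
for n,x in enumerate(((293,142),(299,265),(364,140),(366,263),(437,140),(438,262),(511,138),(508,260))): print(ray('wrist',120+x[0]/2,60+x[1]/2,.065,c).round(4))
for y in(-.06,-.02,.02,.06): print(y,np.round(pose(k,(0,y,.065)),4))
np.save('q.npy',np.r_[np.load('q.npy')[:3],k])
```

```text
Traceback (most recent call last):
AttributeError: 'function' object has no attribute 'fit'
```

```bash
sed -i 's/def fit(pts,q0,s=2,o=(40,10)):/def fit(pts,q0,s=2,o=(40,10),c4=c4):/' fit.py
python3 - <<'E'
from fit import *
a=np.load('c5.npy'); p=dict(c4[0]); p['xyz'],p['orientation']=a[:3],a[3:]
c=(p,R.from_quat(a[3:]).as_matrix(),c4[2])
B=[((-.045,-.097,.07),(217,135)),((-.045,.097,.07),(583,122)),((.045,.097,.07),(577,284)),((.045,-.097,.07),(234,295))]
k,e=fit(B,[.494,.22,1.65],2,(120,60),c);print('box',k.round(4),e.tolist())
for n,x in enumerate(((293,142),(299,265),(364,140),(366,263),(437,140),(438,262),(511,138),(508,260))): print(ray('wrist',120+x[0]/2,60+x[1]/2,.065,c).round(4))
for y in(-.06,-.02,.02,.06): print(y,np.round(pose(k,(0,y,.065)),4))
np.save('q.npy',np.r_[np.load('q.npy')[:3],k])
move((.5562,.227,.22),k[2])
E
```

```text
box [0.498  0.221  1.6881] [[-1.7, -0.7], [1.5, -0.8], [1.0, 1.3], [-1.0, 1.6]]
[0.5589 0.1889]
[0.5531 0.2562]
[0.5214 0.1848]
[0.5158 0.2519]
[0.4828 0.1816]
[0.4757 0.248 ]
[0.4438 0.1773]
[0.4368 0.2436]
-0.06 [0.5576 0.228  0.065 ]
-0.02 [0.5178 0.2233 0.065 ]
0.02 [0.4781 0.2187 0.065 ]
0.06 [0.4384 0.214  0.065 ]
t [ 0.0393 -0.2938  0.4059] twist 0.4890045878143521
```

Run:
```python
from h import *
move((.556,.2226,.054),.1173)
```

```text
t [ 0.0609 -0.2913  1.2359] twist -0.010982316048879616
```

Call:
{"name": "carry_out", "arguments": {"plan": [{"gripper": -0.4, "tx": 0.06, "ty": -0.29, "tz": 0.2, "twist": -0.011}, {"gripper": -0.4, "tx": 0.06, "ty": -0.29, "tz": 0.5, "twist": -0.011}, {"gripper": -0.4, "tx": 0.06, "ty": -0.29, "tz": 0.5, "twist": -0.011}, {"gripper": -0.4, "tx": 0.06, "ty": -0.29, "tz": 0.75, "twist": -0.011}, {"gripper": -0.4, "tx": 0.06, "ty": -0.29, "tz": 0.75, "twist": -0.011}, {"gripper": -0.4, "tx": 0.06, "ty": -0.29, "tz": 0.75, "twist": -0.011}, {"gripper": -0.4, "tx": 0.06, "ty": -0.29, "tz": 0.75, "twist": -0.011}]}}

```text
time: 11.37
eef_pos: [0.5565, 0.2241, 0.1529]
tcp_rot: [0.748, -0.664, 0.001, -0.001]
ft_force: [0.7, -0.1, 1.8]
grip_width: 0.0253
grip_force: 0.0
```

Run:
```python
from h import *
s,r=st();print(s['eef_pos'])
move((.556,.2226,.054),.1173)
```

```text
[0.55652426 0.22408131 0.15293355]
t [0.007  0.0045 0.4947] twist 0.0006351090414700466
```

Call:
{"name": "carry_out", "arguments": {"plan": [{"gripper": -0.4, "tx": 0.007, "ty": 0.005, "tz": 0.15, "twist": 0}, {"gripper": -0.4, "tx": 0.007, "ty": 0.005, "tz": 0.3, "twist": 0}, {"gripper": -0.4, "tx": 0.007, "ty": 0.005, "tz": 0.42, "twist": 0}, {"gripper": -0.4, "tx": 0.007, "ty": 0.005, "tz": 0.49, "twist": 0}, {"gripper": -0.4, "tx": 0.007, "ty": 0.005, "tz": 0.49, "twist": 0}, {"gripper": -1, "tx": 0.007, "ty": 0.005, "tz": 0.49, "twist": 0}, {"gripper": -1, "tx": 0.007, "ty": 0.005, "tz": 0.49, "twist": 0}, {"gripper": -1, "tx": 0.007, "ty": 0.005, "tz": 0.49, "twist": 0}, {"gripper": -1, "tx": 0.007, "ty": 0.005, "tz": 0.49, "twist": 0}, {"gripper": -1, "tx": 0.007, "ty": 0.005, "tz": 0.49, "twist": 0}, {"gripper": -1, "tx": 0.007, "ty": 0.005, "tz": 0.49, "twist": 0}]}}

```text
time: 12.28
eef_pos: [0.5565, 0.2238, 0.0564]
tcp_rot: [0.748, -0.664, 0.001, -0.003]
ft_force: [-0.7, 0.7, 7.1]
grip_width: 0.0074
grip_force: 61.5
```

Call:
{"name": "carry_out", "arguments": {"plan": [{"gripper": -1, "tx": 0, "ty": 0, "tz": -0.05, "twist": 0}, {"gripper": -1, "tx": 0, "ty": 0, "tz": -0.2, "twist": 0}, {"gripper": -1, "tx": 0, "ty": 0, "tz": -0.4, "twist": 0}, {"gripper": -1, "tx": 0, "ty": 0, "tz": -0.6, "twist": 0}, {"gripper": -1, "tx": 0, "ty": 0, "tz": -0.75, "twist": 0}, {"gripper": -1, "tx": 0, "ty": 0, "tz": -0.75, "twist": 0}, {"gripper": -1, "tx": 0, "ty": 0, "tz": -0.75, "twist": 0}]}}

```text
time: 12.87
eef_pos: [0.5553, 0.2229, 0.2068]
tcp_rot: [0.748, -0.664, 0.0, -0.003]
ft_force: [-0.3, 0.7, -0.6]
grip_width: 0.0072
grip_force: 60.9
```

Run:
```python
from fit import *
s,r=st();print(s['eef_pos'],s['grip_width'])
q=np.load('q.npy')[:3]; print(pose(q,(0,.066,0)))
move((*pose(q,(-.02,.066,0))[:2],.17),np.pi/2+q[2])
```

```text
[0.55526706 0.22292876 0.20681346] 0.007234808396147551
[np.float64(0.5563744687277433), np.float64(0.044472690688465405), 0]
t [0.8842 0.2009 0.1802] twist -0.4902552821675696
```

Call:
{"name": "carry_out", "arguments": {"plan": [{"gripper": -1, "tx": 0.9, "ty": 0.6, "tz": 0, "twist": -0.49}, {"gripper": -1, "tx": 0.9, "ty": 0.6, "tz": 0, "twist": -0.49}, {"gripper": -1, "tx": 0.9, "ty": 0.6, "tz": 0, "twist": -0.49}, {"gripper": -1, "tx": 0.9, "ty": 0.6, "tz": 0, "twist": -0.49}, {"gripper": -1, "tx": 0.9, "ty": 0.6, "tz": 0, "twist": -0.49}, {"gripper": -1, "tx": 0.9, "ty": 0.6, "tz": 0, "twist": -0.49}, {"gripper": -1, "tx": 0.9, "ty": 0.6, "tz": 0, "twist": -0.49}, {"gripper": -1, "tx": 0.9, "ty": 0.6, "tz": 0, "twist": -0.49}, {"gripper": -1, "tx": 0.9, "ty": 0.6, "tz": 0, "twist": -0.49}, {"gripper": -1, "tx": 0.9, "ty": 0.6, "tz": 0, "twist": -0.49}, {"gripper": -1, "tx": 0.9, "ty": 0.6, "tz": 0, "twist": -0.49}, {"gripper": -1, "tx": 0.9, "ty": 0.6, "tz": 0, "twist": -0.49}]}}

```text
time: 13.87
eef_pos: [0.4557, 0.0291, 0.2022]
tcp_rot: [1.0, 0.027, -0.002, 0.0]
ft_force: [-0.5, -0.5, -0.7]
grip_width: 0.0073
grip_force: 60.8
```

Call:
{"name": "carry_out", "arguments": {"plan": [{"gripper": -1, "tx": 0.1, "ty": 0.3, "tz": 0, "twist": -0.015}, {"gripper": -1, "tx": 0.1, "ty": 0.3, "tz": 0, "twist": -0.015}, {"gripper": -1, "tx": 0.1, "ty": 0.3, "tz": 0, "twist": -0.015}, {"gripper": -1, "tx": 0.1, "ty": 0.3, "tz": 0, "twist": -0.015}, {"gripper": -1, "tx": 0.1, "ty": 0.3, "tz": 0, "twist": -0.015}, {"gripper": -1, "tx": 0.1, "ty": 0.3, "tz": 0, "twist": -0.015}]}}

```text
time: 14.37
eef_pos: [0.4791, -0.0291, 0.2029]
tcp_rot: [0.999, 0.048, -0.001, 0.0]
ft_force: [-0.4, -0.3, 0.1]
grip_width: 0.0072
grip_force: 60.8
```

Run:
```python
from fit import *
s,r=st();print(s['eef_pos'],yaw(r))
c=cam('wrist');im=vision.get_image('wrist');cv2.imwrite('pics/w6.png',im);np.save('c6.npy',np.r_[c[0]['xyz'],c[0]['orientation']])
q=np.load('q.npy')[:3]
for P in ((.05,.108,.022),(.05,-.108,.022),(-.05,.108,.022),(-.05,-.108,.022)): print(proj('wrist',pose(q,P),c).round())
cv2.imwrite('pics/w6c.png',cv2.resize(im[0:300,120:520],None,fx=2,fy=2,interpolation=cv2.INTER_CUBIC))
```

```text
[ 0.4790656  -0.02909686  0.20287123] 0.09534859115965029
[190.  28.]
[452.  30.]
[202. 150.]
[439. 151.]
```

View pics/w6c.png

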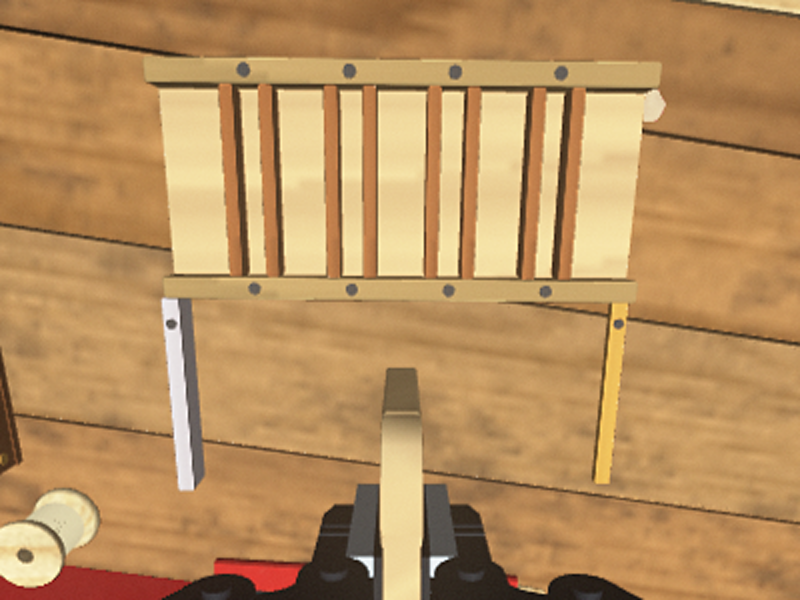

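The jig is clear: bolts over the slot middles at (243,349,455,561; row 71) and (254,352,448,545; row 290), lip at (187,488), strip end at (602,482), and the held former straight at (401,400).

```bash
cat >> fit.py <<'E'
def loadc(f):
    a=np.load(f); p=dict(c4[0]); p['xyz'],p['orientation']=a[:3],a[3:]; return (p,R.from_quat(a[3:]).as_matrix(),c4[2])
def inj(q,w): d=np.array(w)[:2]-q[:2];co,si=np.cos(q[2]),np.sin(q[2]);return np.round([co*d[0]+si*d[1],-si*d[0]+co*d[1]],4)
E
python3 - <<'E'
from fit import *
c=loadc('c6.npy'); Y=(.066,.022,-.022,-.066)
J=[((.05,.108,.022),(145,58)),((.05,-.108,.022),(661,64)),((-.05,-.108,.022),(636,300)),((-.05,.108,.022),(164,297))]
J+=[((.045,y,.022),(u,71)) for y,u in zip(Y,(243,349,455,561))]+[((-.045,y,.022),(u,290)) for y,u in zip(Y,(254,352,448,545))]
q,e=fit(J,[.56,-.02,.088],2,(120,0),c);print(q.round(4),e.tolist())
b=lambda u,v,z:inj(q,ray('wrist',120+u/2,v/2,z,c))
print('bolts',[b(u,71,.022).tolist() for u in(243,349,455,561)],[b(u,290,.022).tolist() for u in (254,352,448,545)])
print('slots mid', [b((x+y)/2,180,.022).tolist() for x,y in ((235,269),(333,370),(432,471),(531,569))])
print('lip',b(179,489,.02),b(195,489,.02),b(163,300,.02),'strip',b(595,482,.006),b(611,482,.006))
s,r=st()
print('former bottom front edge mid in jig', b(401,369,s['eef_pos'][2]-.051),'tcp',inj(q,s['eef_pos']),yaw(r)-q[2])
np.save('q.npy',np.r_[q,np.load('q.npy')[3:]])
move((*pose(q,(0,.066,0))[:2],.12),q[2]+np.pi/2)
E
```

```text
[ 0.562 -0.021  0.089] [[-2.4, -0.9], [1.0, -2.1], [0.6, 1.2], [-0.4, 1.3], [-0.2, -0.3], [-0.2, -0.0], [-0.2, 0.3], [-0.3, 0.7], [0.4, -0.5], [-0.1, -0.2], [0.4, 0.1], [0.4, 0.4]]
bolts [[0.0447, 0.0659], [0.045, 0.0218], [0.0453, -0.0222], [0.0455, -0.0662]] [[-0.0454, 0.0664], [-0.0452, 0.0219], [-0.0449, -0.0216], [-0.0446, -0.0656]]
slots mid [[0.0019, 0.0646], [0.0021, 0.0214], [0.0024, -0.0219], [0.0026, -0.0646]]
lip [-0.1442  0.1097] [-0.1442  0.1018] [-0.0504  0.1088] strip [-0.1451 -0.1018] [-0.1451 -0.1101]
former bottom front edge mid in jig [-0.0514 -0.0003] tcp [-0.0832 -0.0006] 0.006727041165021999
t [ 0.4184 -0.3302  0.415 ] twist 0.002141267802371014
```

Run:
```python
from fit import *
q=np.load('q.npy')[:3]
move((*pose(q,(.003,.0657,0))[:2],.10),q[2]+np.pi/2)
```

```text
t [ 0.4335 -0.3286  0.515 ] twist 0.002141267802371014
```

Call:
{"name": "carry_out", "arguments": {"plan": [{"gripper": -1, "tx": 0.434, "ty": -0.329, "tz": 0.1, "twist": 0.002}, {"gripper": -1, "tx": 0.434, "ty": -0.329, "tz": 0.1, "twist": 0.002}, {"gripper": -1, "tx": 0.434, "ty": -0.329, "tz": 0.1, "twist": 0.002}, {"gripper": -1, "tx": 0.434, "ty": -0.329, "tz": 0.3, "twist": 0.002}, {"gripper": -1, "tx": 0.434, "ty": -0.329, "tz": 0.5, "twist": 0.002}, {"gripper": -1, "tx": 0.434, "ty": -0.329, "tz": 0.5, "twist": 0.002}, {"gripper": -1, "tx": 0.434, "ty": -0.329, "tz": 0.5, "twist": 0.002}, {"gripper": -1, "tx": 0.434, "ty": -0.329, "tz": 0.5, "twist": 0.002}]}}

```text
time: 15.08
eef_pos: [0.5611, 0.0448, 0.1052]
tcp_rot: [0.999, 0.045, 0.001, 0.0]
ft_force: [-0.1, 0.5, -0.2]
grip_width: 0.0073
grip_force: 60.8
```

Run:
```python
from fit import *
q=np.load('q.npy')[:3]; s,r=st(); print(s['eef_pos'],inj(q,s['eef_pos']),yaw(r)-q[2])
move((*pose(q,(.003,.0657,0))[:2],.058),q[2]+np.pi/2)
```

```text
[0.56109498 0.04480361 0.10524351] [0.0049 0.0656] 0.0011659245041778094
t [-0.0104 -0.0006  0.2362] twist 0.00037090971749170174
```

Call:
{"name": "carry_out", "arguments": {"plan": [{"gripper": -1, "tx": -0.01, "ty": -0.001, "tz": 0.1, "twist": 0}, {"gripper": -1, "tx": -0.01, "ty": -0.001, "tz": 0.15, "twist": 0}, {"gripper": -1, "tx": -0.01, "ty": -0.001, "tz": 0.19, "twist": 0}, {"gripper": -1, "tx": -0.01, "ty": -0.001, "tz": 0.22, "twist": 0}, {"gripper": -1, "tx": -0.01, "ty": -0.001, "tz": 0.23, "twist": 0}, {"gripper": -1, "tx": -0.01, "ty": -0.001, "tz": 0.23, "twist": 0}, {"gripper": -1, "tx": -0.01, "ty": -0.001, "tz": 0.23, "twist": 0}]}}

```text
time: 15.67
eef_pos: [0.5584, 0.0444, 0.0579]
tcp_rot: [0.999, 0.044, 0.001, -0.0]
ft_force: [0.9, 0.3, 0.2]
grip_width: 0.0072
grip_force: 60.9
```

Call:
{"name": "carry_out", "arguments": {"plan": [{"gripper": -0.4, "tx": 0, "ty": 0, "tz": 0, "twist": 0}, {"gripper": -0.4, "tx": 0, "ty": 0, "tz": 0, "twist": 0}, {"gripper": -0.4, "tx": 0, "ty": 0, "tz": 0, "twist": 0}, {"gripper": -0.4, "tx": 0, "ty": 0, "tz": 0, "twist": 0}, {"gripper": -0.4, "tx": 0, "ty": 0, "tz": -0.2, "twist": 0}, {"gripper": -0.4, "tx": 0, "ty": 0, "tz": -0.4, "twist": 0}, {"gripper": -0.4, "tx": 0, "ty": 0, "tz": -0.6, "twist": 0}, {"gripper": -0.4, "tx": 0, "ty": 0, "tz": -0.65, "twist": 0}, {"gripper": -0.4, "tx": 0, "ty": 0, "tz": -0.65, "twist": 0}]}}

```text
time: 16.42
eef_pos: [0.5601, 0.045, 0.1919]
tcp_rot: [0.999, 0.045, 0.005, -0.001]
ft_force: [1.3, 0.3, 1.0]
grip_width: 0.0253
grip_force: 0.0
```

Run:
```python
from h import *
s,r=st();print(s['eef_pos'],s['grip_width'])
cv2.imwrite('pics/w7.png',vision.get_image('wrist'))
move((.5186,.2195,.15),.1173)
```

```text
[0.56014876 0.04496379 0.19193511] 0.025252784023247675
t [-0.1226 -0.8881  0.1968] twist 0.4908512508088955
```

Call:
{"name": "carry_out", "arguments": {"plan": [{"gripper": -0.4, "tx": -0.12, "ty": -0.9, "tz": 0, "twist": 0.491}, {"gripper": -0.4, "tx": -0.12, "ty": -0.9, "tz": 0, "twist": 0.491}, {"gripper": -0.4, "tx": -0.12, "ty": -0.9, "tz": 0, "twist": 0.491}, {"gripper": -0.4, "tx": -0.12, "ty": -0.9, "tz": 0, "twist": 0.491}, {"gripper": -0.4, "tx": -0.12, "ty": -0.9, "tz": 0, "twist": 0.491}, {"gripper": -0.4, "tx": -0.12, "ty": -0.9, "tz": 0, "twist": 0.491}, {"gripper": -0.4, "tx": -0.12, "ty": -0.9, "tz": 0, "twist": 0.491}, {"gripper": -0.4, "tx": -0.12, "ty": -0.9, "tz": 0.1, "twist": 0.491}, {"gripper": -0.4, "tx": -0.12, "ty": -0.9, "tz": 0.2, "twist": 0.491}, {"gripper": -0.4, "tx": -0.12, "ty": -0.9, "tz": 0.2, "twist": 0.491}, {"gripper": -0.4, "tx": -0.12, "ty": -0.9, "tz": 0.2, "twist": 0.491}, {"gripper": -0.4, "tx": -0.12, "ty": -0.9, "tz": 0.2, "twist": 0.491}]}}

```text
time: 17.47
eef_pos: [0.5168, 0.2207, 0.1446]
tcp_rot: [0.772, -0.635, -0.001, 0.003]
ft_force: [0.6, 0.6, 0.1]
grip_width: 0.0253
grip_force: 0.0
```

Call:
{"name": "carry_out", "arguments": {"plan": [{"gripper": -0.4, "tx": 0, "ty": 0, "tz": 0, "twist": 0.04}, {"gripper": -0.4, "tx": 0, "ty": 0, "tz": 0, "twist": 0}, {"gripper": -0.4, "tx": 0, "ty": 0, "tz": 0, "twist": 0}, {"gripper": -0.4, "tx": 0, "ty": 0, "tz": 0, "twist": 0}]}}

```text
time: 17.8
eef_pos: [0.5173, 0.221, 0.1457]
tcp_rot: [0.774, -0.633, -0.0, 0.002]
ft_force: [1.3, -0.9, -0.5]
grip_width: 0.0261
grip_force: 0.0
```

Run:
```python
from h import *
s,r=st();print(s['eef_pos'],s['grip_width'])
move((.5183,.2222,.056),.1173)
```

```text
[0.51732564 0.22100309 0.1457014 ] 0.026058416000398786
t [-0.0055 -0.0073  0.4485] twist 0.02592579286950415
```

Call:
{"name": "carry_out", "arguments": {"plan": [{"gripper": -0.4, "tx": -0.006, "ty": -0.007, "tz": 0.0, "twist": 0.026}, {"gripper": -0.4, "tx": -0.006, "ty": -0.007, "tz": 0.1, "twist": 0.026}, {"gripper": -0.4, "tx": -0.006, "ty": -0.007, "tz": 0.25, "twist": 0.026}, {"gripper": -0.4, "tx": -0.006, "ty": -0.007, "tz": 0.38, "twist": 0.026}, {"gripper": -0.4, "tx": -0.006, "ty": -0.007, "tz": 0.44, "twist": 0.026}, {"gripper": -0.4, "tx": -0.006, "ty": -0.007, "tz": 0.44, "twist": 0.026}, {"gripper": -1, "tx": -0.006, "ty": -0.007, "tz": 0.44, "twist": 0.026}, {"gripper": -1, "tx": -0.006, "ty": -0.007, "tz": 0.44, "twist": 0.026}, {"gripper": -1, "tx": -0.006, "ty": -0.007, "tz": 0.44, "twist": 0.026}, {"gripper": -1, "tx": -0.006, "ty": -0.007, "tz": 0.44, "twist": 0.026}, {"gripper": -1, "tx": -0.006, "ty": -0.007, "tz": 0.44, "twist": 0.026}, {"gripper": -1, "tx": -0.006, "ty": -0.007, "tz": 0.44, "twist": 0.026}]}}

```text
time: 18.8
eef_pos: [0.5191, 0.223, 0.06]
tcp_rot: [0.748, -0.664, -0.0, -0.0]
ft_force: [-3.1, 0.9, 1.2]
grip_width: 0.0068
grip_force: 61.1
```

Call:
{"name": "carry_out", "arguments": {"plan": [{"gripper": -1, "tx": 0, "ty": 0, "tz": -0.05, "twist": 0}, {"gripper": -1, "tx": 0, "ty": 0, "tz": -0.2, "twist": 0}, {"gripper": -1, "tx": 0, "ty": 0, "tz": -0.4, "twist": 0}, {"gripper": -1, "tx": 0, "ty": 0, "tz": -0.6, "twist": 0}, {"gripper": -1, "tx": 0, "ty": 0, "tz": -0.7, "twist": 0}, {"gripper": -1, "tx": 0, "ty": 0, "tz": -0.7, "twist": 0}, {"gripper": -1, "tx": 0, "ty": 0, "tz": -0.7, "twist": 0}]}}

```text
time: 19.38
eef_pos: [0.5202, 0.2236, 0.2021]
tcp_rot: [0.748, -0.664, 0.001, -0.003]
ft_force: [-0.1, -0.1, -0.2]
grip_width: 0.007
grip_force: 61.0
```

Run:
```python
from fit import *
s,r=st();print(s['eef_pos'],s['grip_width'])
q=np.load('q.npy')[:3]
move((*pose(q,(.001,.0217,0))[:2],.17),np.pi/2+q[2])
```

```text
[0.52023144 0.22364804 0.20211912] 0.006983427029010643
t [ 1.1315 -0.0693  0.1572] twist -0.4903976618377543
```

Call:
{"name": "carry_out", "arguments": {"plan": [{"gripper": -1, "tx": 1, "ty": -0.07, "tz": 0, "twist": -0.47}, {"gripper": -1, "tx": 1, "ty": -0.07, "tz": 0, "twist": -0.47}, {"gripper": -1, "tx": 1, "ty": -0.07, "tz": 0, "twist": -0.47}, {"gripper": -1, "tx": 1, "ty": -0.07, "tz": 0, "twist": -0.47}, {"gripper": -1, "tx": 1, "ty": -0.07, "tz": 0, "twist": -0.47}, {"gripper": -1, "tx": 1, "ty": -0.07, "tz": 0, "twist": -0.47}, {"gripper": -1, "tx": 1, "ty": -0.07, "tz": 0, "twist": -0.47}, {"gripper": -1, "tx": 1, "ty": -0.07, "tz": 0, "twist": -0.47}, {"gripper": -1, "tx": 1, "ty": -0.07, "tz": 0, "twist": -0.47}, {"gripper": -1, "tx": 1, "ty": -0.07, "tz": 0, "twist": -0.47}, {"gripper": -1, "tx": 1, "ty": -0.07, "tz": 0, "twist": -0.47}, {"gripper": -1, "tx": 1, "ty": -0.07, "tz": 0, "twist": -0.47}]}}

```text
time: 20.38
eef_pos: [0.5563, 0.0258, 0.1979]
tcp_rot: [1.0, 0.003, -0.001, 0.0]
ft_force: [0.5, -0.2, 0.3]
grip_width: 0.0069
grip_force: 61.0
```

Run:
```python
from fit import *
s,r=st();print(s['eef_pos'],s['grip_width'])
q=np.load('q.npy')[:3]
move((*pose(q,(.001,.0217,0))[:2],.11),np.pi/2+q[2])
```

```text
[0.55633653 0.02577479 0.19792877] 0.006930628390034656
t [0.0239 0.125  0.4397] twist -0.026438910229234273
```

Call:
{"name": "carry_out", "arguments": {"plan": [{"gripper": -1, "tx": 0.024, "ty": 0.125, "tz": 0.0, "twist": -0.026}, {"gripper": -1, "tx": 0.024, "ty": 0.125, "tz": 0.2, "twist": -0.026}, {"gripper": -1, "tx": 0.024, "ty": 0.125, "tz": 0.44, "twist": -0.026}, {"gripper": -1, "tx": 0.024, "ty": 0.125, "tz": 0.44, "twist": -0.026}, {"gripper": -1, "tx": 0.024, "ty": 0.125, "tz": 0.44, "twist": -0.026}, {"gripper": -1, "tx": 0.024, "ty": 0.125, "tz": 0.44, "twist": -0.026}, {"gripper": -1, "tx": 0.024, "ty": 0.125, "tz": 0.44, "twist": -0.026}]}}

```text
time: 20.97
eef_pos: [0.5634, 0.0015, 0.1134]
tcp_rot: [0.999, 0.041, 0.002, -0.0]
ft_force: [-1.2, -0.1, -0.7]
grip_width: 0.0068
grip_force: 61.0
```

Run:
```python
from fit import *
q=np.load('q.npy')[:3]
s,r=st();print(s['eef_pos'],inj(q,s['eef_pos']))
move((*pose(q,(.001,.0217,0))[:2],.062),np.pi/2+q[2])
```

```text
[0.56335408 0.00149709 0.11340468] [0.0033 0.0223]
t [-0.0127  0.0028  0.257 ] twist -0.0019654733000870877
```

Call:
{"name": "carry_out", "arguments": {"plan": [{"gripper": -1, "tx": -0.01, "ty": 0.003, "tz": 0.1, "twist": -0.002}, {"gripper": -1, "tx": -0.01, "ty": 0.003, "tz": 0.16, "twist": -0.002}, {"gripper": -1, "tx": -0.01, "ty": 0.003, "tz": 0.21, "twist": -0.002}, {"gripper": -1, "tx": -0.01, "ty": 0.003, "tz": 0.24, "twist": -0.002}, {"gripper": -1, "tx": -0.01, "ty": 0.003, "tz": 0.25, "twist": -0.002}, {"gripper": -1, "tx": -0.01, "ty": 0.003, "tz": 0.25, "twist": -0.002}, {"gripper": -1, "tx": -0.01, "ty": 0.003, "tz": 0.25, "twist": -0.002}]}}

```text
time: 21.55
eef_pos: [0.5604, 0.0005, 0.0621]
tcp_rot: [0.999, 0.044, 0.001, -0.0]
ft_force: [-0.0, -0.2, -0.5]
grip_width: 0.0069
grip_force: 61.0
```

Call:
{"name": "carry_out", "arguments": {"plan": [{"gripper": -0.4, "tx": 0, "ty": 0, "tz": 0, "twist": 0}, {"gripper": -0.4, "tx": 0, "ty": 0, "tz": 0, "twist": 0}, {"gripper": -0.4, "tx": 0, "ty": 0, "tz": 0, "twist": 0}, {"gripper": -0.4, "tx": 0, "ty": 0, "tz": 0, "twist": 0}, {"gripper": -0.4, "tx": 0, "ty": 0, "tz": -0.2, "twist": 0}, {"gripper": -0.4, "tx": 0, "ty": 0, "tz": -0.4, "twist": 0}, {"gripper": -0.4, "tx": 0, "ty": 0, "tz": -0.6, "twist": 0}, {"gripper": -0.4, "tx": 0, "ty": 0, "tz": -0.65, "twist": 0}, {"gripper": -0.4, "tx": 0, "ty": 0, "tz": -0.65, "twist": 0}]}}

```text
time: 22.3
eef_pos: [0.562, 0.0007, 0.196]
tcp_rot: [0.999, 0.044, 0.005, -0.001]
ft_force: [1.3, -0.6, -0.4]
grip_width: 0.0258
grip_force: 0.0
```

Run:
```python
from h import *
s,r=st();print(s['eef_pos'],s['grip_width'])
move((.4788,.218,.145),.1173)
```

```text
[0.56199971 0.00074005 0.19600932] 0.025750562401637665
t [-0.3207 -1.1186  0.2532] twist 0.490872089351703
```

Call:
{"name": "carry_out", "arguments": {"plan": [{"gripper": -0.4, "tx": -0.3, "ty": -1, "tz": 0, "twist": 0.47}, {"gripper": -0.4, "tx": -0.3, "ty": -1, "tz": 0, "twist": 0.47}, {"gripper": -0.4, "tx": -0.3, "ty": -1, "tz": 0, "twist": 0.47}, {"gripper": -0.4, "tx": -0.3, "ty": -1, "tz": 0, "twist": 0.47}, {"gripper": -0.4, "tx": -0.3, "ty": -1, "tz": 0, "twist": 0.47}, {"gripper": -0.4, "tx": -0.3, "ty": -1, "tz": 0, "twist": 0.47}, {"gripper": -0.4, "tx": -0.3, "ty": -1, "tz": 0, "twist": 0.47}, {"gripper": -0.4, "tx": -0.3, "ty": -1, "tz": 0, "twist": 0.47}, {"gripper": -0.4, "tx": -0.3, "ty": -1, "tz": 0.1, "twist": 0.47}, {"gripper": -0.4, "tx": -0.3, "ty": -1, "tz": 0.2, "twist": 0.47}, {"gripper": -0.4, "tx": -0.3, "ty": -1, "tz": 0.2, "twist": 0.47}, {"gripper": -0.4, "tx": -0.3, "ty": -1, "tz": 0.2, "twist": 0.47}]}}

```text
time: 23.3
eef_pos: [0.4809, 0.1933, 0.1486]
tcp_rot: [0.781, -0.625, -0.001, 0.003]
ft_force: [-0.6, -0.6, 0.4]
grip_width: 0.0259
grip_force: 0.0
```

Run:
```python
from h import *
s,r=st();print(s['eef_pos'],s['grip_width'])
move((.4788,.218,.058),.1173)
```

```text
[0.48087943 0.19330436 0.14857157] 0.02588346881115122
t [-0.1237 -0.0194  0.4525] twist 0.03304395905525289
```

Call:
{"name": "carry_out", "arguments": {"plan": [{"gripper": -0.4, "tx": -0.124, "ty": -0.019, "tz": 0.0, "twist": 0.033}, {"gripper": -0.4, "tx": -0.124, "ty": -0.019, "tz": 0.0, "twist": 0.033}, {"gripper": -0.4, "tx": -0.124, "ty": -0.019, "tz": 0.0, "twist": 0.033}, {"gripper": -0.4, "tx": -0.124, "ty": -0.019, "tz": 0.15, "twist": 0.033}, {"gripper": -0.4, "tx": -0.124, "ty": -0.019, "tz": 0.3, "twist": 0.033}, {"gripper": -0.4, "tx": -0.124, "ty": -0.019, "tz": 0.43, "twist": 0.033}, {"gripper": -0.4, "tx": -0.124, "ty": -0.019, "tz": 0.46, "twist": 0.033}, {"gripper": -1, "tx": -0.124, "ty": -0.019, "tz": 0.46, "twist": 0.033}, {"gripper": -1, "tx": -0.124, "ty": -0.019, "tz": 0.46, "twist": 0.033}, {"gripper": -1, "tx": -0.124, "ty": -0.019, "tz": 0.46, "twist": 0.033}, {"gripper": -1, "tx": -0.124, "ty": -0.019, "tz": 0.46, "twist": 0.033}, {"gripper": -1, "tx": -0.124, "ty": -0.019, "tz": 0.46, "twist": 0.033}]}}

```text
time: 24.3
eef_pos: [0.4796, 0.2185, 0.0599]
tcp_rot: [0.749, -0.662, -0.0, 0.001]
ft_force: [-4.5, -1.5, 0.8]
grip_width: 0.0074
grip_force: 60.4
```

Call:
{"name": "carry_out", "arguments": {"plan": [{"gripper": -1, "tx": 0, "ty": 0, "tz": 0, "twist": 0}, {"gripper": -1, "tx": 0, "ty": 0, "tz": -0.05, "twist": 0}, {"gripper": -1, "tx": 0, "ty": 0, "tz": -0.2, "twist": 0}, {"gripper": -1, "tx": 0, "ty": 0, "tz": -0.4, "twist": 0}, {"gripper": -1, "tx": 0, "ty": 0, "tz": -0.6, "twist": 0}, {"gripper": -1, "tx": 0, "ty": 0, "tz": -0.7, "twist": 0}, {"gripper": -1, "tx": 0, "ty": 0, "tz": -0.7, "twist": 0}, {"gripper": -1, "tx": 0, "ty": 0, "tz": -0.7, "twist": 0}]}}

```text
time: 24.97
eef_pos: [0.4824, 0.2207, 0.2029]
tcp_rot: [0.75, -0.662, 0.001, -0.005]
ft_force: [0.6, -1.1, -0.7]
grip_width: 0.0068
grip_force: 60.5
```

Run:
```python
from fit import *
s,r=st();print(s['eef_pos'],s['grip_width'])
q=np.load('q.npy')[:3]
move((*pose(q,(.001,-.0223,0))[:2],.17),np.pi/2+q[2])
```

```text
[0.48241678 0.22070488 0.2029276 ] 0.006840108280489724
t [ 1.3609 -0.2442  0.1599] twist -0.4886496745572021
```

Call:
{"name": "carry_out", "arguments": {"plan": [{"gripper": -1, "tx": 1, "ty": -0.2, "tz": 0, "twist": -0.47}, {"gripper": -1, "tx": 1, "ty": -0.2, "tz": 0, "twist": -0.47}, {"gripper": -1, "tx": 1, "ty": -0.2, "tz": 0, "twist": -0.47}, {"gripper": -1, "tx": 1, "ty": -0.2, "tz": 0, "twist": -0.47}, {"gripper": -1, "tx": 1, "ty": -0.2, "tz": 0, "twist": -0.47}, {"gripper": -1, "tx": 1, "ty": -0.2, "tz": 0, "twist": -0.47}, {"gripper": -1, "tx": 1, "ty": -0.2, "tz": 0, "twist": -0.47}, {"gripper": -1, "tx": 1, "ty": -0.2, "tz": 0, "twist": -0.47}, {"gripper": -1, "tx": 1, "ty": -0.2, "tz": 0, "twist": -0.47}, {"gripper": -1, "tx": 1, "ty": -0.2, "tz": 0, "twist": -0.47}, {"gripper": -1, "tx": 1, "ty": -0.2, "tz": 0, "twist": -0.47}, {"gripper": -1, "tx": 1, "ty": -0.2, "tz": 0, "twist": -0.47}]}}

```text
time: 25.97
eef_pos: [0.5452, 0.0257, 0.1986]
tcp_rot: [1.0, -0.003, 0.0, 0.0]
ft_force: [-0.5, -0.2, -1.4]
grip_width: 0.0072
grip_force: 60.5
```

Run:
```python
from fit import *
s,r=st();print(s['eef_pos'],s['grip_width'])
q=np.load('q.npy')[:3]
move((*pose(q,(.001,-.0223,0))[:2],.11),np.pi/2+q[2])
```

```text
[0.54521511 0.02567559 0.19859002] 0.00720617476796809
t [0.1009 0.3431 0.4431] twist -0.030319383039025646
```

Call:
{"name": "carry_out", "arguments": {"plan": [{"gripper": -1, "tx": 0.1, "ty": 0.343, "tz": 0.0, "twist": -0.03}, {"gripper": -1, "tx": 0.1, "ty": 0.343, "tz": 0.0, "twist": -0.03}, {"gripper": -1, "tx": 0.1, "ty": 0.343, "tz": 0.2, "twist": -0.03}, {"gripper": -1, "tx": 0.1, "ty": 0.343, "tz": 0.44, "twist": -0.03}, {"gripper": -1, "tx": 0.1, "ty": 0.343, "tz": 0.44, "twist": -0.03}, {"gripper": -1, "tx": 0.1, "ty": 0.343, "tz": 0.44, "twist": -0.03}, {"gripper": -1, "tx": 0.1, "ty": 0.343, "tz": 0.44, "twist": -0.03}, {"gripper": -1, "tx": 0.1, "ty": 0.343, "tz": 0.44, "twist": -0.03}]}}

```text
time: 26.63
eef_pos: [0.5659, -0.0426, 0.1136]
tcp_rot: [0.999, 0.042, 0.002, 0.0]
ft_force: [0.3, -0.4, -0.1]
grip_width: 0.007
grip_force: 60.5
```

Run:
```python
from fit import *
q=np.load('q.npy')[:3]
s,r=st();print(s['eef_pos'],inj(q,s['eef_pos']))
move((*pose(q,(.001,-.0223,0))[:2],.061),np.pi/2+q[2])
```

```text
[ 0.56594668 -0.04262678  0.11362149] [ 0.002  -0.0219]
t [-0.0062  0.0018  0.2631] twist -0.0018991752289712963
```

Call:
{"name": "carry_out", "arguments": {"plan": [{"gripper": -1, "tx": -0.006, "ty": 0.002, "tz": 0.1, "twist": -0.002}, {"gripper": -1, "tx": -0.006, "ty": 0.002, "tz": 0.16, "twist": -0.002}, {"gripper": -1, "tx": -0.006, "ty": 0.002, "tz": 0.21, "twist": -0.002}, {"gripper": -1, "tx": -0.006, "ty": 0.002, "tz": 0.24, "twist": -0.002}, {"gripper": -1, "tx": -0.006, "ty": 0.002, "tz": 0.255, "twist": -0.002}, {"gripper": -1, "tx": -0.006, "ty": 0.002, "tz": 0.255, "twist": -0.002}, {"gripper": -1, "tx": -0.006, "ty": 0.002, "tz": 0.255, "twist": -0.002}]}}

```text
time: 27.22
eef_pos: [0.5635, -0.0435, 0.061]
tcp_rot: [0.999, 0.044, 0.001, 0.0]
ft_force: [0.9, 0.1, -0.9]
grip_width: 0.0075
grip_force: 60.5
```

Call:
{"name": "carry_out", "arguments": {"plan": [{"gripper": -0.4, "tx": 0, "ty": 0, "tz": 0, "twist": 0}, {"gripper": -0.4, "tx": 0, "ty": 0, "tz": 0, "twist": 0}, {"gripper": -0.4, "tx": 0, "ty": 0, "tz": 0, "twist": 0}, {"gripper": -0.4, "tx": 0, "ty": 0, "tz": 0, "twist": 0}, {"gripper": -0.4, "tx": 0, "ty": 0, "tz": -0.2, "twist": 0}, {"gripper": -0.4, "tx": 0, "ty": 0, "tz": -0.4, "twist": 0}, {"gripper": -0.4, "tx": 0, "ty": 0, "tz": -0.6, "twist": 0}, {"gripper": -0.4, "tx": 0, "ty": 0, "tz": -0.65, "twist": 0}, {"gripper": -0.4, "tx": 0, "ty": 0, "tz": -0.65, "twist": 0}]}}

```text
time: 27.97
eef_pos: [0.5652, -0.0434, 0.1951]
tcp_rot: [0.999, 0.044, 0.005, -0.0]
ft_force: [0.4, 0.4, -0.5]
grip_width: 0.0256
grip_force: 0.0
```

Run:
```python
from h import *
s,r=st();print(s['eef_pos'],s['grip_width'])
move((.4393,.2135,.145),.1173)
```

```text
[ 0.56515799 -0.04335987  0.1950521 ] 0.025595756915435523
t [-0.516  -1.3347  0.2457] twist 0.49078410662624744
```

Call:
{"name": "carry_out", "arguments": {"plan": [{"gripper": -0.4, "tx": -0.4, "ty": -1, "tz": 0, "twist": 0.47}, {"gripper": -0.4, "tx": -0.4, "ty": -1, "tz": 0, "twist": 0.47}, {"gripper": -0.4, "tx": -0.4, "ty": -1, "tz": 0, "twist": 0.47}, {"gripper": -0.4, "tx": -0.4, "ty": -1, "tz": 0, "twist": 0.47}, {"gripper": -0.4, "tx": -0.4, "ty": -1, "tz": 0, "twist": 0.47}, {"gripper": -0.4, "tx": -0.4, "ty": -1, "tz": 0, "twist": 0.47}, {"gripper": -0.4, "tx": -0.4, "ty": -1, "tz": 0, "twist": 0.47}, {"gripper": -0.4, "tx": -0.4, "ty": -1, "tz": 0, "twist": 0.47}, {"gripper": -0.4, "tx": -0.4, "ty": -1, "tz": 0, "twist": 0.47}, {"gripper": -0.4, "tx": -0.4, "ty": -1, "tz": 0, "twist": 0.47}, {"gripper": -0.4, "tx": -0.4, "ty": -1, "tz": 0, "twist": 0.47}, {"gripper": -0.4, "tx": -0.4, "ty": -1, "tz": 0, "twist": 0.47}]}}

```text
time: 28.97
eef_pos: [0.4649, 0.1483, 0.189]
tcp_rot: [0.784, -0.62, -0.001, 0.001]
ft_force: [0.1, -0.9, -0.1]
grip_width: 0.0253
grip_force: 0.0
```

Run:
```python
from h import *
s,r=st();print(s['eef_pos'],s['grip_width'])
move((.4393,.2135,.058),.1173)
```

```text
[0.46486373 0.14829458 0.18896913] 0.02532217719820913
t [-0.3471  0.0478  0.6548] twist 0.03652767200104744
```

Call:
{"name": "carry_out", "arguments": {"plan": [{"gripper": -0.4, "tx": -0.347, "ty": 0.048, "tz": 0.2, "twist": 0.037}, {"gripper": -0.4, "tx": -0.347, "ty": 0.048, "tz": 0.2, "twist": 0.037}, {"gripper": -0.4, "tx": -0.347, "ty": 0.048, "tz": 0.2, "twist": 0.037}, {"gripper": -0.4, "tx": -0.347, "ty": 0.048, "tz": 0.2, "twist": 0.037}, {"gripper": -0.4, "tx": -0.347, "ty": 0.048, "tz": 0.2, "twist": 0.037}]}}

```text
time: 29.38
eef_pos: [0.4396, 0.2136, 0.1496]
tcp_rot: [0.749, -0.662, -0.0, 0.001]
ft_force: [1.3, -0.2, -0.1]
grip_width: 0.0255
grip_force: 0.0
```

Run:
```python
from h import *
s,r=st();print(s['eef_pos'],s['grip_width'])
move((.4393,.2135,.058),.1173)
```

```text
[0.43957732 0.21355839 0.14957988] 0.025530270510038058
t [-4.000e-04  8.000e-04  4.579e-01] twist 0.0017893429041180339
```

Call:
{"name": "carry_out", "arguments": {"plan": [{"gripper": -0.4, "tx": 0, "ty": 0, "tz": 0.15, "twist": 0}, {"gripper": -0.4, "tx": 0, "ty": 0, "tz": 0.3, "twist": 0}, {"gripper": -0.4, "tx": 0, "ty": 0, "tz": 0.43, "twist": 0}, {"gripper": -0.4, "tx": 0, "ty": 0, "tz": 0.46, "twist": 0}, {"gripper": -0.4, "tx": 0, "ty": 0, "tz": 0.46, "twist": 0}, {"gripper": -1, "tx": 0, "ty": 0, "tz": 0.46, "twist": 0}, {"gripper": -1, "tx": 0, "ty": 0, "tz": 0.46, "twist": 0}, {"gripper": -1, "tx": 0, "ty": 0, "tz": 0.46, "twist": 0}, {"gripper": -1, "tx": 0, "ty": 0, "tz": 0.46, "twist": 0}, {"gripper": -1, "tx": 0, "ty": 0, "tz": 0.46, "twist": 0}, {"gripper": -1, "tx": 0, "ty": 0, "tz": 0.46, "twist": 0}]}}

```text
time: 30.3
eef_pos: [0.44, 0.2138, 0.0595]
tcp_rot: [0.749, -0.663, 0.0, -0.0]
ft_force: [-3.7, -0.1, 6.6]
grip_width: 0.0071
grip_force: 59.8
```

Call:
{"name": "carry_out", "arguments": {"plan": [{"gripper": -1, "tx": 0, "ty": 0, "tz": -0.05, "twist": 0}, {"gripper": -1, "tx": 0, "ty": 0, "tz": -0.2, "twist": 0}, {"gripper": -1, "tx": 0, "ty": 0, "tz": -0.4, "twist": 0}, {"gripper": -1, "tx": 0, "ty": 0, "tz": -0.6, "twist": 0}, {"gripper": -1, "tx": 0, "ty": 0, "tz": -0.7, "twist": 0}, {"gripper": -1, "tx": 0, "ty": 0, "tz": -0.7, "twist": 0}, {"gripper": -1, "tx": 0, "ty": 0, "tz": -0.7, "twist": 0}]}}

```text
time: 30.88
eef_pos: [0.4408, 0.2145, 0.2003]
tcp_rot: [0.749, -0.663, 0.0, -0.003]
ft_force: [0.6, -0.2, -1.4]
grip_width: 0.007
grip_force: 58.9
```

Run:
```python
from fit import *
s,r=st();print(s['eef_pos'],s['grip_width'])
q=np.load('q.npy')[:3]
move((*pose(q,(.001,-.0663,0))[:2],.20),np.pi/2+q[2])
```

```text
[0.44078408 0.21451918 0.20029549] 0.007048672724514695
t [ 1.574  -0.452  -0.0019] twist -0.4894220299054564
```

Call:
{"name": "carry_out", "arguments": {"plan": [{"gripper": -1, "tx": 1, "ty": -0.4, "tz": 0, "twist": -0.47}, {"gripper": -1, "tx": 1, "ty": -0.4, "tz": 0, "twist": -0.47}, {"gripper": -1, "tx": 1, "ty": -0.4, "tz": 0, "twist": -0.47}, {"gripper": -1, "tx": 1, "ty": -0.4, "tz": 0, "twist": -0.47}, {"gripper": -1, "tx": 1, "ty": -0.4, "tz": 0, "twist": -0.47}, {"gripper": -1, "tx": 1, "ty": -0.4, "tz": 0, "twist": -0.47}, {"gripper": -1, "tx": 1, "ty": -0.4, "tz": 0, "twist": -0.47}, {"gripper": -1, "tx": 1, "ty": -0.4, "tz": 0, "twist": -0.47}, {"gripper": -1, "tx": 1, "ty": -0.4, "tz": 0, "twist": -0.47}, {"gripper": -1, "tx": 1, "ty": -0.4, "tz": 0, "twist": -0.47}, {"gripper": -1, "tx": 1, "ty": -0.4, "tz": 0, "twist": -0.47}, {"gripper": -1, "tx": 1, "ty": -0.4, "tz": 0, "twist": -0.47}]}}

```text
time: 31.88
eef_pos: [0.5432, 0.0247, 0.1965]
tcp_rot: [1.0, -0.016, -0.001, 0.0]
ft_force: [-0.1, 0.1, 0.3]
grip_width: 0.007
grip_force: 58.9
```

Run:
```python
from fit import *
s,r=st();print(s['eef_pos'],s['grip_width'])
q=np.load('q.npy')[:3]
move((*pose(q,(.001,-.0663,0))[:2],.11),np.pi/2+q[2])
```

```text
[0.54316385 0.02470341 0.19650491] 0.00702081899490982
t [0.1471 0.5534 0.4326] twist -0.03827017334089503
```

Call:
{"name": "carry_out", "arguments": {"plan": [{"gripper": -1, "tx": 0.147, "ty": 0.553, "tz": 0.0, "twist": -0.038}, {"gripper": -1, "tx": 0.147, "ty": 0.553, "tz": 0.0, "twist": -0.038}, {"gripper": -1, "tx": 0.147, "ty": 0.553, "tz": 0.0, "twist": -0.038}, {"gripper": -1, "tx": 0.147, "ty": 0.553, "tz": 0.2, "twist": -0.038}, {"gripper": -1, "tx": 0.147, "ty": 0.553, "tz": 0.43, "twist": -0.038}, {"gripper": -1, "tx": 0.147, "ty": 0.553, "tz": 0.43, "twist": -0.038}, {"gripper": -1, "tx": 0.147, "ty": 0.553, "tz": 0.43, "twist": -0.038}, {"gripper": -1, "tx": 0.147, "ty": 0.553, "tz": 0.43, "twist": -0.038}, {"gripper": -1, "tx": 0.147, "ty": 0.553, "tz": 0.43, "twist": -0.038}]}}

```text
time: 32.63
eef_pos: [0.5707, -0.0861, 0.1145]
tcp_rot: [0.999, 0.042, 0.002, 0.0]
ft_force: [0.3, 0.4, -0.8]
grip_width: 0.0075
grip_force: 58.9
```

Run:
```python
from fit import *
q=np.load('q.npy')[:3]
s,r=st();print(s['eef_pos'],inj(q,s['eef_pos']))
move((*pose(q,(.001,-.0663,0))[:2],.061),np.pi/2+q[2])
```

```text
[ 0.5707051  -0.08614698  0.1144945 ] [ 0.0029 -0.0657]
t [-0.0105  0.0029  0.2674] twist -0.0016321359719618288
```

Call:
{"name": "carry_out", "arguments": {"plan": [{"gripper": -1, "tx": -0.01, "ty": 0.003, "tz": 0.1, "twist": -0.002}, {"gripper": -1, "tx": -0.01, "ty": 0.003, "tz": 0.16, "twist": -0.002}, {"gripper": -1, "tx": -0.01, "ty": 0.003, "tz": 0.21, "twist": -0.002}, {"gripper": -1, "tx": -0.01, "ty": 0.003, "tz": 0.24, "twist": -0.002}, {"gripper": -1, "tx": -0.01, "ty": 0.003, "tz": 0.26, "twist": -0.002}, {"gripper": -1, "tx": -0.01, "ty": 0.003, "tz": 0.26, "twist": -0.002}, {"gripper": -1, "tx": -0.01, "ty": 0.003, "tz": 0.26, "twist": -0.002}]}}

```text
time: 33.22
eef_pos: [0.5676, -0.0872, 0.061]
tcp_rot: [0.999, 0.044, 0.001, 0.0]
ft_force: [-0.8, -0.6, -0.0]
grip_width: 0.007
grip_force: 59.7
```

Call:
{"name": "carry_out", "arguments": {"plan": [{"gripper": -0.4, "tx": 0, "ty": 0, "tz": 0, "twist": 0}, {"gripper": -0.4, "tx": 0, "ty": 0, "tz": 0, "twist": 0}, {"gripper": -0.4, "tx": 0, "ty": 0, "tz": 0, "twist": 0}, {"gripper": -0.4, "tx": 0, "ty": 0, "tz": 0, "twist": 0}, {"gripper": -0.4, "tx": 0, "ty": 0, "tz": -0.2, "twist": 0}, {"gripper": -0.4, "tx": 0, "ty": 0, "tz": -0.4, "twist": 0}, {"gripper": -0.4, "tx": 0, "ty": 0, "tz": -0.6, "twist": 0}, {"gripper": -0.4, "tx": 0, "ty": 0, "tz": -0.8, "twist": 0}, {"gripper": 0.6, "tx": 0, "ty": 0, "tz": -1, "twist": 0}, {"gripper": 0.6, "tx": 0, "ty": 0, "tz": -1, "twist": 0}]}}

```text
time: 34.05
eef_pos: [0.5711, -0.0879, 0.2704]
tcp_rot: [0.999, 0.045, 0.009, 0.001]
ft_force: [0.8, 0.0, 0.9]
grip_width: 0.0489
grip_force: 0.0
```

Run:
```python
from h import *
s,r=st();print(s['eef_pos'],s['grip_width'])
move((.42,-.27,.27),.1)
```

```text
[ 0.57105209 -0.08789403  0.27038162] 0.048859249959590456
t [-0.834   0.8389 -0.0107] twist 0.49684130648156843
```

Call:
{"name": "carry_out", "arguments": {"plan": [{"gripper": 0.6, "tx": -0.83, "ty": 0.84, "tz": 0, "twist": 0.48}, {"gripper": 0.6, "tx": -0.83, "ty": 0.84, "tz": 0, "twist": 0.48}, {"gripper": 0.6, "tx": -0.83, "ty": 0.84, "tz": 0, "twist": 0.48}, {"gripper": 0.6, "tx": -0.83, "ty": 0.84, "tz": 0, "twist": 0.48}, {"gripper": 0.6, "tx": -0.83, "ty": 0.84, "tz": 0, "twist": 0.48}, {"gripper": 0.6, "tx": -0.83, "ty": 0.84, "tz": 0, "twist": 0.48}, {"gripper": 0.6, "tx": -0.83, "ty": 0.84, "tz": 0, "twist": 0.48}, {"gripper": 0.6, "tx": -0.83, "ty": 0.84, "tz": 0, "twist": 0.48}, {"gripper": 0.6, "tx": -0.83, "ty": 0.84, "tz": 0, "twist": 0.48}, {"gripper": 0.6, "tx": -0.83, "ty": 0.84, "tz": 0, "twist": 0.48}, {"gripper": 0.6, "tx": -0.83, "ty": 0.84, "tz": 0, "twist": 0.48}, {"gripper": 0.6, "tx": -0.83, "ty": 0.84, "tz": 0, "twist": 0.48}]}}

```text
time: 35.05
eef_pos: [0.4163, -0.2694, 0.2602]
tcp_rot: [0.759, -0.651, -0.0, -0.0]
ft_force: [0.4, -1.0, 0.7]
grip_width: 0.0681
grip_force: 0.0
```

Call:
{"name": "carry_out", "arguments": {"plan": [{"gripper": 0.6, "tx": 0, "ty": 0, "tz": 0, "twist": 0}, {"gripper": 0.6, "tx": 0, "ty": 0, "tz": 0, "twist": 0}, {"gripper": 0.6, "tx": 0, "ty": 0, "tz": 0, "twist": 0}]}}

```text
time: 35.3
eef_pos: [0.4165, -0.2694, 0.2602]
tcp_rot: [0.762, -0.648, -0.0, 0.0]
ft_force: [0.2, 0.7, 0.0]
grip_width: 0.0684
grip_force: 0.0
```

Run:
```python
from h import *
s,r=st();print(s['eef_pos'],yaw(r),s['grip_width'])
c=cam('wrist');im=vision.get_image('wrist');cv2.imwrite('pics/w8.png',im);np.save('c8.npy',np.r_[c[0]['xyz'],c[0]['orientation']])
t=vision.get_image('top')[150:260,225:470]; t=cv2.resize(t,(490,220))
w=cv2.resize(im[0:300,120:520],(496*1,372)); 
cv2.imwrite('pics/w8c.png',cv2.resize(im[40:340,120:520],None,fx=2,fy=2,interpolation=cv2.INTER_CUBIC))
```

```text
[ 0.41645558 -0.26936092  0.26021525] -1.408815023323709 0.06842437516260329
```

View pics/w8c.png

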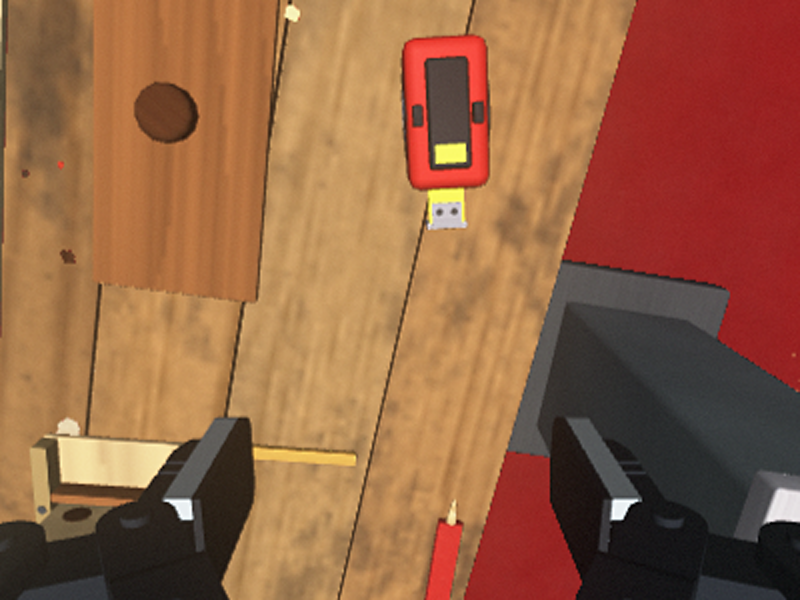

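The tape is upright: case top from (446,39) to nose (450,187), hook at (447,228), rocker free; the lid is flat at left.

Run:
```python
from fit import *
c=loadc('c8.npy'); b=lambda u,v,z:ray('wrist',120+u/2,40+v/2,z,c)
n,t=b(450,187,.054),b(445.5,39,.054); d=n-t;print(n,t,np.linalg.norm(d),'yaw of y',np.arctan2(d[1],d[0]))
print('L/R width',np.linalg.norm(b(405,110,.056)-b(489,110,.056)),'rocker',b(449,60,.066),b(450,165,.066),'hook',b(429,229,.022),b(466,229,.022))
m=(n+t)/2; th=np.arctan2(d[1],d[0])
move((*m,.15),th+np.pi/2); move((*m,.042),th+np.pi/2)
```

```text
[ 0.40123337 -0.3180414 ] [ 0.41539409 -0.38333957] 0.0668159966446707 yaw of y 1.784351966837939
L/R width 0.03943067680672934 rocker [ 0.41278592 -0.37340448] [ 0.4040723  -0.32867934] hook [ 0.40574705 -0.29206526] [ 0.38583508 -0.29531622]
t [0.3948 0.1055 0.5514] twist -0.0167407637692248
t [0.3948 0.1055 1.0914] twist -0.0167407637692248
```

Call:
{"name": "carry_out", "arguments": {"plan": [{"gripper": 0.6, "tx": 0.395, "ty": 0.105, "tz": 0.2, "twist": -0.017}, {"gripper": 0.6, "tx": 0.395, "ty": 0.105, "tz": 0.5, "twist": -0.017}, {"gripper": 0.6, "tx": 0.395, "ty": 0.105, "tz": 0.5, "twist": -0.017}, {"gripper": 0.6, "tx": 0.395, "ty": 0.105, "tz": 0.5, "twist": -0.017}, {"gripper": 0.6, "tx": 0.395, "ty": 0.105, "tz": 0.5, "twist": -0.017}, {"gripper": 0.6, "tx": 0.395, "ty": 0.105, "tz": 0.5, "twist": -0.017}]}}

```text
time: 35.9
eef_pos: [0.4087, -0.351, 0.1608]
tcp_rot: [0.778, -0.628, 0.0, 0.0]
ft_force: [0.2, 0.1, 0.3]
grip_width: 0.0683
grip_force: 0.0
```

Run:
```python
from fit import *
s,r=st();print(s['eef_pos'],s['grip_width'])
move((.4083,-.3507,.042),1.784+np.pi/2)
```

```text
[ 0.40870965 -0.35098579  0.16075537] 0.06826967143752345
t [-0.0021  0.0015  0.5938] twist 7.242279366863161e-05
```

Call:
{"name": "carry_out", "arguments": {"plan": [{"gripper": 0.6, "tx": 0, "ty": 0, "tz": 0.2, "twist": 0}, {"gripper": 0.6, "tx": 0, "ty": 0, "tz": 0.38, "twist": 0}, {"gripper": 0.6, "tx": 0, "ty": 0, "tz": 0.5, "twist": 0}, {"gripper": 0.6, "tx": 0, "ty": 0, "tz": 0.58, "twist": 0}, {"gripper": 0.6, "tx": 0, "ty": 0, "tz": 0.595, "twist": 0}, {"gripper": 0.6, "tx": 0, "ty": 0, "tz": 0.595, "twist": 0}, {"gripper": 0.6, "tx": 0, "ty": 0, "tz": 0.595, "twist": 0}, {"gripper": -1, "tx": 0, "ty": 0, "tz": 0.595, "twist": 0}, {"gripper": -1, "tx": 0, "ty": 0, "tz": 0.595, "twist": 0}, {"gripper": -1, "tx": 0, "ty": 0, "tz": 0.595, "twist": 0}, {"gripper": -1, "tx": 0, "ty": 0, "tz": 0.595, "twist": 0}, {"gripper": -1, "tx": 0, "ty": 0, "tz": 0.595, "twist": 0}]}}

```text
time: 36.9
eef_pos: [0.409, -0.3511, 0.0431]
tcp_rot: [0.778, -0.628, 0.001, -0.0]
ft_force: [-0.7, 1.3, 5.3]
grip_width: 0.0392
grip_force: 62.6
```

Call:
{"name": "carry_out", "arguments": {"plan": [{"gripper": -1, "tx": 0, "ty": 0, "tz": 0, "twist": 0}, {"gripper": -1, "tx": 0, "ty": 0, "tz": 0, "twist": 0}, {"gripper": -1, "tx": 0, "ty": 0, "tz": 0, "twist": 0}]}}

```text
time: 37.15
eef_pos: [0.409, -0.3511, 0.0432]
tcp_rot: [0.778, -0.628, 0.001, -0.0]
ft_force: [-0.9, 1.4, 5.8]
grip_width: 0.0392
grip_force: 62.6
```

Call:
{"name": "carry_out", "arguments": {"plan": [{"gripper": -1, "tx": 0, "ty": 0, "tz": -0.05, "twist": 0}, {"gripper": -1, "tx": 0, "ty": 0, "tz": -0.15, "twist": 0}, {"gripper": -1, "tx": 0, "ty": 0, "tz": -0.3, "twist": 0}, {"gripper": -1, "tx": 0, "ty": 0, "tz": -0.3, "twist": 0}, {"gripper": -1, "tx": 0, "ty": 0, "tz": -0.3, "twist": 0.04}, {"gripper": -1, "tx": 0, "ty": 0, "tz": -0.3, "twist": 0.04}, {"gripper": -1, "tx": 0, "ty": 0, "tz": -0.3, "twist": 0.04}]}}

```text
time: 37.73
eef_pos: [0.4074, -0.3502, 0.1005]
tcp_rot: [0.738, -0.675, -0.001, 0.0]
ft_force: [-0.3, -0.3, -5.4]
grip_width: 0.0392
grip_force: 61.7
```

Run:
```python
from fit import *
q=np.load('q.npy')[:3]; s,r=st();print(s['eef_pos'],s['grip_width'])
move((*pose(q,(-.118,.061,0))[:2],.095),q[2])
```

```text
[ 0.40743811 -0.35018285  0.10050902] 0.03924370533541581
t [-1.8758 -0.3264  0.0298] twist 5.2584850057567654e-05
```

Call:
{"name": "carry_out", "arguments": {"plan": [{"gripper": -1, "tx": -0.94, "ty": -0.16, "tz": 0, "twist": 0}, {"gripper": -1, "tx": -0.94, "ty": -0.16, "tz": 0, "twist": 0}, {"gripper": -1, "tx": -0.94, "ty": -0.16, "tz": 0, "twist": 0}, {"gripper": -1, "tx": -0.94, "ty": -0.16, "tz": 0, "twist": 0}, {"gripper": -1, "tx": -0.94, "ty": -0.16, "tz": 0, "twist": 0}, {"gripper": -1, "tx": -0.94, "ty": -0.16, "tz": 0, "twist": 0}]}}

```text
time: 38.23
eef_pos: [0.4235, -0.1572, 0.1009]
tcp_rot: [0.74, -0.673, -0.001, 0.0]
ft_force: [1.1, -0.8, -5.7]
grip_width: 0.0393
grip_force: 61.7
```

Call:
{"name": "carry_out", "arguments": {"plan": [{"gripper": -1, "tx": -0.94, "ty": -0.16, "tz": 0, "twist": 0}, {"gripper": -1, "tx": -0.94, "ty": -0.16, "tz": 0, "twist": 0}, {"gripper": -1, "tx": -0.94, "ty": -0.16, "tz": 0, "twist": 0}, {"gripper": -1, "tx": -0.94, "ty": -0.16, "tz": 0, "twist": 0}, {"gripper": -1, "tx": -0.94, "ty": -0.16, "tz": 0, "twist": 0}, {"gripper": -1, "tx": -0.94, "ty": -0.16, "tz": 0, "twist": 0}, {"gripper": -1, "tx": -0.94, "ty": -0.16, "tz": 0, "twist": 0}]}}

```text
time: 38.82
eef_pos: [0.4393, 0.0305, 0.1009]
tcp_rot: [0.739, -0.674, -0.0, 0.0]
ft_force: [-0.8, -0.1, -6.3]
grip_width: 0.0394
grip_force: 61.7
```

Run:
```python
from fit import *
q=np.load('q.npy')[:3]; s,r=st();print(s['eef_pos'],inj(q,s['eef_pos']),s['grip_width'])
move((*pose(q,(-.118,.061,0))[:2],.048),q[2])
for y in (.108,.116,.11): print(proj('side',pose(q,(-.118,y,.02))))
im=vision.get_image('side')[180:260,270:400]; cv2.imwrite('pics/s1.png',cv2.resize(im,(780,480),interpolation=cv2.INTER_CUBIC))
```

```text
[0.43929916 0.03048341 0.10087236] [-0.1176  0.0622] 0.03944039558488119
t [0.0057 0.0015 0.2644] twist 0.0008663322819983958
[347.03363372 218.73800808]
[347.24037965 219.77168165]
[347.08513902 218.99552059]
```

View pics/s1.png

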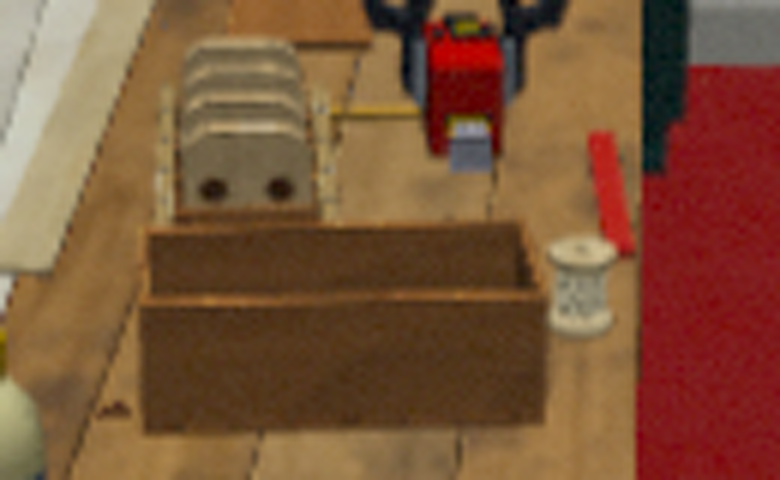

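All four formers stand upright in the jig; the tape is held upright with its hook just beyond the lip.

Call:
{"name": "carry_out", "arguments": {"plan": [{"gripper": -1, "tx": 0.003, "ty": 0.001, "tz": 0.1, "twist": 0}, {"gripper": -1, "tx": 0.003, "ty": 0.001, "tz": 0.17, "twist": 0}, {"gripper": -1, "tx": 0.003, "ty": 0.001, "tz": 0.21, "twist": 0}, {"gripper": -1, "tx": 0.003, "ty": 0.001, "tz": 0.235, "twist": 0}, {"gripper": -1, "tx": 0.003, "ty": 0.001, "tz": 0.235, "twist": 0}, {"gripper": -1, "tx": 0.003, "ty": 0.001, "tz": 0.235, "twist": 0}, {"gripper": -1, "tx": 0.003, "ty": 0.001, "tz": 0.235, "twist": 0}]}}

```text
time: 39.45
eef_pos: [0.4399, 0.0288, 0.0549]
tcp_rot: [0.737, -0.676, 0.0, -0.001]
ft_force: [0.5, 0.2, -6.3]
grip_width: 0.0396
grip_force: 61.7
```

Call:
{"name": "carry_out", "arguments": {"plan": [{"gripper": -1, "tx": 0.05, "ty": 0, "tz": 0, "twist": 0}, {"gripper": -1, "tx": 0.1, "ty": 0, "tz": 0, "twist": 0}, {"gripper": -1, "tx": 0.2, "ty": 0, "tz": 0, "twist": 0}, {"gripper": -1, "tx": 0.2, "ty": 0, "tz": 0, "twist": 0}, {"gripper": -1, "tx": 0.2, "ty": 0, "tz": 0, "twist": 0}]}}

```text
time: 39.87
eef_pos: [0.4432, -0.0117, 0.0548]
tcp_rot: [0.736, -0.676, 0.0, -0.001]
ft_force: [0.8, 4.3, -3.3]
grip_width: 0.0392
grip_force: 61.8
```

Run:
```python
from fit import *
q=np.load('q.npy')[:3]; s,r=st();print(s['eef_pos'],inj(q,s['eef_pos']),s['ft_force'])
move((*pose(q,(-.118,-.152,0))[:2],.054),q[2])
```

```text
[ 0.44321439 -0.01168611  0.0548051 ] [-0.1175  0.0198] [ 0.80479416  4.25657054 -3.32546061]
t [ 0.859  -0.0009  0.0036] twist -0.0012883505991300134
```

Call:
{"name": "carry_out", "arguments": {"plan": [{"gripper": -1, "tx": 0.15, "ty": 0, "tz": 0, "twist": -0.001}, {"gripper": -1, "tx": 0.3, "ty": 0, "tz": 0, "twist": -0.001}, {"gripper": -1, "tx": 0.45, "ty": 0, "tz": 0, "twist": -0.001}, {"gripper": -1, "tx": 0.6, "ty": 0, "tz": 0, "twist": -0.001}, {"gripper": -1, "tx": 0.75, "ty": 0, "tz": 0, "twist": -0.001}, {"gripper": -1, "tx": 0.855, "ty": 0, "tz": 0, "twist": -0.001}, {"gripper": -1, "tx": 0.855, "ty": 0, "tz": 0, "twist": -0.001}, {"gripper": -1, "tx": 0.855, "ty": 0, "tz": 0, "twist": -0.001}, {"gripper": -1, "tx": 0.855, "ty": 0, "tz": 0, "twist": -0.001}]}}

```text
time: 40.62
eef_pos: [0.4575, -0.1806, 0.0542]
tcp_rot: [0.738, -0.675, -0.0, -0.0]
ft_force: [1.6, 4.1, -5.5]
grip_width: 0.0398
grip_force: 61.9
```

Run:
```python
from fit import *
q=np.load('q.npy')[:3]; s,r=st();print(s['eef_pos'],inj(q,s['eef_pos']),s['ft_force'],s['grip_width'])
move((*pose(q,(-.118,-.152,0))[:2],.044),q[2])
im=vision.get_image('top');cv2.imwrite('pics/top2.png',im)
w=vision.get_image('wrist');cv2.imwrite('pics/w9.png',w)
sd=vision.get_image('side')
a=cv2.resize(im[170:250,250:410],(800,400),interpolation=cv2.INTER_CUBIC)
b=cv2.resize(sd[185:225,310:390],(400,200),interpolation=cv2.INTER_CUBIC)
c=cv2.resize(w,(400,200)) 
cv2.imwrite('pics/m.png',np.vstack([a,np.hstack([b,c])]))
```

```text
[ 0.45749573 -0.18062189  0.05424827] [-0.1183 -0.1497] [ 1.57122445  4.10552971 -5.5188163 ] 0.03979431956815207
t [ 0.0114 -0.0014  0.0512] twist 6.54994667767758e-05
```

View pics/m.png

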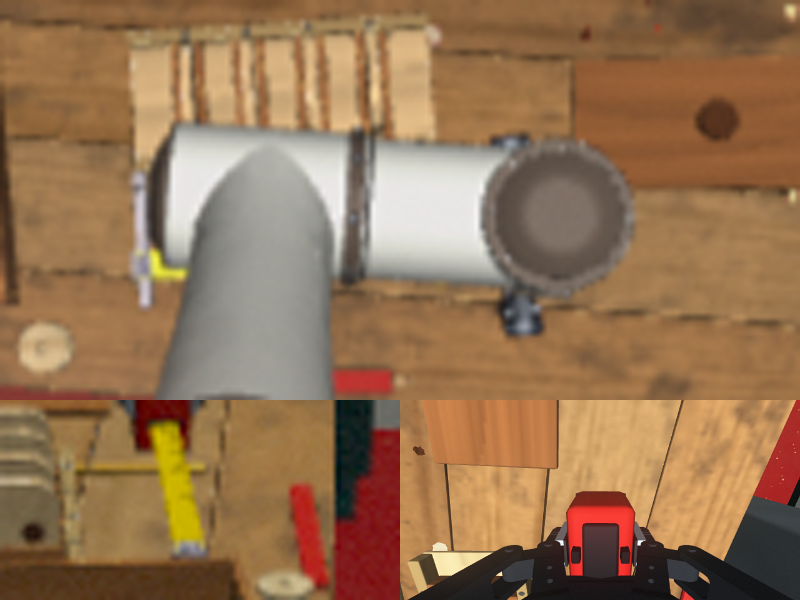

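The composite shows the yellow blade drawn out with its hook on the lip at (150,265), and the lid still in place. Lowering behind the strip.

Call:
{"name": "carry_out", "arguments": {"plan": [{"gripper": -1, "tx": 0.01, "ty": 0, "tz": 0.02, "twist": 0}, {"gripper": -1, "tx": 0.01, "ty": 0, "tz": 0.035, "twist": 0}, {"gripper": -1, "tx": 0.01, "ty": 0, "tz": 0.045, "twist": 0}, {"gripper": -1, "tx": 0.01, "ty": 0, "tz": 0.05, "twist": 0}, {"gripper": -1, "tx": 0.01, "ty": 0, "tz": 0.055, "twist": 0}, {"gripper": -1, "tx": 0.01, "ty": 0, "tz": 0.055, "twist": 0}, {"gripper": -1, "tx": 0.01, "ty": 0, "tz": 0.055, "twist": 0}]}}

```text
time: 41.35
eef_pos: [0.457, -0.1832, 0.0433]
tcp_rot: [0.739, -0.674, -0.001, 0.001]
ft_force: [-2.0, 4.6, -1.8]
grip_width: 0.0396
grip_force: 62.3
```

Call:
{"name": "carry_out", "arguments": {"plan": [{"gripper": -1, "tx": -0.005, "ty": 0, "tz": 0.003, "twist": 0}, {"gripper": -1, "tx": -0.01, "ty": 0, "tz": 0.003, "twist": 0}, {"gripper": -1, "tx": -0.015, "ty": 0, "tz": 0.003, "twist": 0}, {"gripper": -1, "tx": -0.02, "ty": 0, "tz": 0.003, "twist": 0}, {"gripper": -1, "tx": -0.025, "ty": 0, "tz": 0.003, "twist": 0}, {"gripper": -1, "tx": -0.025, "ty": 0, "tz": 0.003, "twist": 0}, {"gripper": -1, "tx": -0.025, "ty": 0, "tz": 0.003, "twist": 0}]}}

```text
time: 41.93
eef_pos: [0.4577, -0.1786, 0.0431]
tcp_rot: [0.739, -0.674, 0.0, -0.0]
ft_force: [-3.1, -2.4, 4.6]
grip_width: 0.039
grip_force: 63.0
```

Run:
```python
from fit import *
q=np.load('q.npy')[:3]; s,r=st();print(s['eef_pos'],inj(q,s['eef_pos']),s['ft_force'],s['grip_width'])
```

```text
[ 0.45767515 -0.17860465  0.04313691] [-0.1179 -0.1477] [-3.058074   -2.40003721  4.64596689] 0.03899863745890148
```

Force reversed: the nose bears on the strip. Release.

Call:
{"name": "carry_out", "arguments": {"plan": [{"gripper": 0.6, "tx": 0, "ty": 0, "tz": 0, "twist": 0}, {"gripper": 0.6, "tx": 0, "ty": 0, "tz": 0, "twist": 0}, {"gripper": 0.6, "tx": 0, "ty": 0, "tz": 0, "twist": 0}, {"gripper": 0.6, "tx": 0, "ty": 0, "tz": 0, "twist": 0}, {"gripper": 0.6, "tx": 0, "ty": 0, "tz": 0, "twist": 0}, {"gripper": 0.6, "tx": 0, "ty": 0, "tz": -0.15, "twist": 0}, {"gripper": 0.6, "tx": 0, "ty": 0, "tz": -0.35, "twist": 0}, {"gripper": 0.6, "tx": 0, "ty": 0, "tz": -0.55, "twist": 0}, {"gripper": -1, "tx": 0, "ty": 0, "tz": -0.6, "twist": 0}, {"gripper": -1, "tx": 0, "ty": 0, "tz": -0.6, "twist": 0}, {"gripper": -1, "tx": 0, "ty": 0, "tz": -0.6, "twist": 0}, {"gripper": -1, "tx": 0, "ty": 0, "tz": -0.6, "twist": 0}]}}

```text
time: 42.93
eef_pos: [0.4564, -0.1782, 0.1616]
tcp_rot: [0.738, -0.675, -0.001, 0.001]
ft_force: [0.1, -0.7, -0.1]
grip_width: 0.0199
grip_force: 0.0
```

Call:
{"name": "carry_out", "arguments": {"plan": [{"gripper": -1, "tx": 0.4, "ty": 0, "tz": -0.2, "twist": 0}, {"gripper": -1, "tx": -0.35, "ty": 0, "tz": -0.3, "twist": 0}, {"gripper": -1, "tx": -0.35, "ty": 0, "tz": -0.3, "twist": 0}, {"gripper": -1, "tx": -0.35, "ty": 0, "tz": -0.3, "twist": 0}, {"gripper": -1, "tx": -0.35, "ty": 0, "tz": -0.3, "twist": 0}, {"gripper": -1, "tx": -0.35, "ty": 0, "tz": -0.3, "twist": 0}, {"gripper": -1, "tx": -0.35, "ty": 0, "tz": -0.3, "twist": 0}]}}

```text
time: 43.52
eef_pos: [0.4504, -0.1086, 0.2212]
tcp_rot: [0.738, -0.674, -0.001, 0.001]
ft_force: [-0.1, -0.4, -0.2]
grip_width: 0.0002
grip_force: 0.0
```

Run:
```python
from fit import *
q=np.load('q.npy')[:3]; s,r=st();print(s['eef_pos'],inj(q,s['eef_pos']),s['grip_width'])
c=cam('wrist');im=vision.get_image('wrist');cv2.imwrite('pics/w10.png',im);np.save('c10.npy',np.r_[c[0]['xyz'],c[0]['orientation']])
for P in ((-.118,-.127,.069),(-.118,-.110,.056),(-.118,-.18,.056),(-.138,-.145,.056),(-.098,-.145,.056)): print(P,proj('wrist',pose(q,P),c).round(1))
# yellow and red masks
h=cv2.cvtColor(im,cv2.COLOR_BGR2HSV)
red=cv2.inRange(h,(0,190,150),(8,255,255)); 
n,l,stt,cen=cv2.connectedComponentsWithStats(red)
for i in np.argsort(-stt[1:,4])[:4]+1: print('red',stt[i],cen[i].round(1))
y=cv2.inRange(h,(24,170,120),(34,255,255)); n,l,stt,cen=cv2.connectedComponentsWithStats(y)
for i in np.argsort(-stt[1:,4])[:4]+1: print('yel',stt[i],cen[i].round(1))
```

```text
[ 0.45041198 -0.10862497  0.22124849] [-0.1189 -0.0774] 0.00020503728980897191
(-0.118, -0.127, 0.069) [320.  133.5]
(-0.118, -0.11, 0.056) [320.  152.3]
(-0.118, -0.18, 0.056) [320.1  65.2]
(-0.138, -0.145, 0.056) [344.  110.3]
(-0.098, -0.145, 0.056) [296.1 110.3]
red [  446     0   190   162 14644] [535.  64.]
red [ 296   64   46   85 1559] [319.3 111.2]
red [ 405  227   67   91 1449] [429.3 269.5]
red [ 388  190   27   99 1362] [400.6 237.7]
yel [311 231  18  11 113] [319.9 236.7]
yel [320 222   9   9  30] [325.3 225.2]
yel [316 331  10   2  20] [320.5 331.5]
yel [310 149  19   1  19] [319. 149.]
```

The tape sits where expected (case rows 64–149, predicted 65–152). Now over the rocker's front end.

Run:
```python
from fit import *
q=np.load('q.npy')[:3]
move((*pose(q,(-.118,-.124,0))[:2],.105),q[2])
```

```text
t [ 0.2316 -0.0064  0.581 ] twist 0.00030328301904566446
```

Call:
{"name": "carry_out", "arguments": {"plan": [{"gripper": -1, "tx": 0.23, "ty": -0.006, "tz": 0.2, "twist": 0}, {"gripper": -1, "tx": 0.23, "ty": -0.006, "tz": 0.35, "twist": 0}, {"gripper": -1, "tx": 0.23, "ty": -0.006, "tz": 0.5, "twist": 0}, {"gripper": -1, "tx": 0.23, "ty": -0.006, "tz": 0.58, "twist": 0}, {"gripper": -1, "tx": 0.23, "ty": -0.006, "tz": 0.58, "twist": 0}, {"gripper": -1, "tx": 0.23, "ty": -0.006, "tz": 0.58, "twist": 0}, {"gripper": -1, "tx": 0.23, "ty": -0.006, "tz": 0.58, "twist": 0}]}}

```text
time: 44.15
eef_pos: [0.4572, -0.1548, 0.1074]
tcp_rot: [0.738, -0.674, 0.001, -0.0]
ft_force: [0.2, 0.1, 0.0]
grip_width: 0.0003
grip_force: 0.0
```

Call:
{"name": "carry_out", "arguments": {"plan": [{"gripper": -1, "tx": 0, "ty": 0, "tz": 0.02, "twist": 0}, {"gripper": -1, "tx": 0, "ty": 0, "tz": 0.04, "twist": 0}, {"gripper": -1, "tx": 0, "ty": 0, "tz": 0.05, "twist": 0}, {"gripper": -1, "tx": 0, "ty": 0, "tz": 0.06, "twist": 0}, {"gripper": -1, "tx": 0, "ty": 0, "tz": 0.07, "twist": 0}, {"gripper": -1, "tx": 0, "ty": 0, "tz": 0.07, "twist": 0}, {"gripper": -1, "tx": 0, "ty": 0, "tz": 0.07, "twist": 0}]}}

```text
time: 44.73
eef_pos: [0.4566, -0.1542, 0.0929]
tcp_rot: [0.738, -0.674, 0.0, -0.0]
ft_force: [0.4, 2.1, 1.8]
grip_width: -0.0003
grip_force: 0.9
```

Contact just begun; push on in steps.

Call:
{"name": "carry_out", "arguments": {"plan": [{"gripper": -1, "tx": 0, "ty": 0, "tz": 0.01, "twist": 0}, {"gripper": -1, "tx": 0, "ty": 0, "tz": 0.02, "twist": 0}, {"gripper": -1, "tx": 0, "ty": 0, "tz": 0.025, "twist": 0}, {"gripper": -1, "tx": 0, "ty": 0, "tz": 0.03, "twist": 0}, {"gripper": -1, "tx": 0, "ty": 0, "tz": 0.03, "twist": 0}, {"gripper": -1, "tx": 0, "ty": 0, "tz": 0.03, "twist": 0}]}}

```text
time: 45.23
eef_pos: [0.4569, -0.1535, 0.0882]
tcp_rot: [0.739, -0.674, 0.0, -0.001]
ft_force: [-3.4, 9.1, 14.2]
grip_width: -0.0002
grip_force: 7.6
```

Call:
{"name": "carry_out", "arguments": {"plan": [{"gripper": -1, "tx": 0, "ty": 0, "tz": 0.006, "twist": 0}, {"gripper": -1, "tx": 0, "ty": 0, "tz": 0.01, "twist": 0}, {"gripper": -1, "tx": 0, "ty": 0, "tz": 0.01, "twist": 0}, {"gripper": -1, "tx": 0, "ty": 0, "tz": 0.01, "twist": 0}]}}

```text
time: 45.57
eef_pos: [0.4571, -0.1534, 0.0878]
tcp_rot: [0.739, -0.674, 0.001, -0.001]
ft_force: [-6.4, 11.7, 26.5]
grip_width: -0.0002
grip_force: 14.0
```

Hard stop reached at 26 N; lift straight off and check.

Call:
{"name": "carry_out", "arguments": {"plan": [{"gripper": -1, "tx": 0, "ty": 0, "tz": -0.03, "twist": 0}, {"gripper": -1, "tx": 0, "ty": 0, "tz": -0.1, "twist": 0}, {"gripper": -1, "tx": 0, "ty": 0, "tz": -0.3, "twist": 0}, {"gripper": -1, "tx": 0, "ty": 0, "tz": -0.5, "twist": 0}, {"gripper": -1, "tx": -0.23, "ty": 0.006, "tz": -0.66, "twist": 0}, {"gripper": -1, "tx": -0.23, "ty": 0.006, "tz": -0.66, "twist": 0}, {"gripper": -1, "tx": -0.23, "ty": 0.006, "tz": -0.66, "twist": 0}, {"gripper": -1, "tx": -0.23, "ty": 0.006, "tz": -0.66, "twist": 0}, {"gripper": -1, "tx": -0.23, "ty": 0.006, "tz": -0.66, "twist": 0}]}}

```text
time: 46.32
eef_pos: [0.4503, -0.109, 0.2156]
tcp_rot: [0.738, -0.675, -0.001, 0.001]
ft_force: [0.1, 0.0, 0.3]
grip_width: 0.0002
grip_force: 0.0
```

Run:
```python
from fit import *
q=np.load('q.npy')[:3]; s,r=st();print(s['time'],s['eef_pos'],s['ft_force'])
c=cam('wrist');im=vision.get_image('wrist');cv2.imwrite('pics/w11.png',im)
for P in ((-.118,-.127,.063),(-.118,-.127,.069),(-.118,-.110,.056),(-.118,-.18,.056)): print(P,proj('wrist',pose(q,P),c).round(1))
old=cv2.imread('pics/w10.png')
for nm,I in(('old',old),('new',im)):
    h=cv2.cvtColor(I,cv2.COLOR_BGR2HSV)
    m=cv2.inRange(h,(0,190,150),(8,255,255))[50:170,280:360]; ys,xs=np.nonzero(m); print(nm,'red',xs.min()+280,xs.max()+280,ys.min()+50,ys.max()+50)
    m=cv2.inRange(h,(20,100,60),(36,255,255))[100:148,300:340]; ys,xs=np.nonzero(m); print('yellow bar',len(xs), (xs.mean()+300,ys.mean()+100,ys.min()+100,ys.max()+100) if len(xs) else '')
    print(I[60:160:4,320].tolist())
```

```text
46.3167 [ 0.45033931 -0.1090182   0.21555166] [0.12719311 0.00556781 0.32342107]
(-0.118, -0.127, 0.063) [320.  133.9]
(-0.118, -0.127, 0.069) [320.  134.5]
(-0.118, -0.11, 0.056) [320.  153.7]
(-0.118, -0.18, 0.056) [320.   64.9]
old red 296 341 64 148
yellow bar 207 (np.float64(319.0), np.float64(130.0), np.int64(125), np.int64(135))
[[109, 166, 212], [27, 35, 154], [57, 69, 241], [67, 78, 248], [38, 48, 54], [62, 68, 82], [64, 68, 83], [66, 71, 90], [64, 70, 86], [66, 70, 86], [65, 70, 87], [67, 74, 88], [68, 75, 91], [68, 76, 88], [67, 75, 90], [66, 75, 87], [68, 84, 96], [104, 249, 250], [106, 249, 250], [67, 68, 81], [62, 81, 255], [53, 73, 238], [28, 54, 148], [94, 248, 251], [96, 251, 253]]
new red 296 342 64 149
yellow bar 207 (np.float64(319.0), np.float64(134.04830917874398), np.int64(129), np.int64(139))
[[111, 170, 215], [30, 39, 176], [58, 71, 242], [68, 79, 249], [68, 80, 253], [52, 58, 76], [53, 61, 78], [50, 56, 76], [50, 56, 75], [49, 57, 75], [47, 56, 75], [50, 56, 76], [50, 58, 78], [46, 57, 77], [46, 58, 77], [45, 58, 76], [47, 59, 77], [44, 49, 67], [83, 242, 250], [84, 242, 250], [42, 46, 62], [62, 79, 248], [37, 58, 200], [95, 249, 252], [63, 151, 168]]
```

```bash
python3 -c "
from plant import manip
print(manip.close_job())"
```

```text
the job is handed in; nothing more can be done
None
```

I handed the job in at about 46 s. The lid is flat on the bench, all four formers are in the jig slots, and the tape is hooked on the lip, snug against the stop strip and locked. I touched nothing else and did not recheck the lid or the formers just before handing in. The judge returned no verdict.

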